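# Close the tube clamp of a microscope lamp boom

### The job

Fix the lamp's boom tube in its clamp: swing the hinged half over the tube and, before the bolt goes in, press its ear down firmly for about a second, with about 10 N (at least 7 N, never more than 20 N). Then pull the swing bolt's sprung knob out, swing the bolt up into the ear's slot and let the knob down gently, so that the nut sits inside the lips and holds the hinged half on the tube. Do not force the nut against the ear, leave the tube where it lies and everything else on the desk alone.

Things in the scene. Friction and masses are not known exactly. Their poses are not given: they have to be found in the camera images.
- clamp: Fixed grey tube clamp on a steel foot (210 x 100 x 12 mm, x = -40 to 170). Origin on the desk top under the clamp's middle; x runs along the tube, y from the swing bolt's side to the hinge's side. Lower half 34 mm wide along x; tube axis 70 mm high; a plain rest without hinged half at x = 130 mm. Beyond y = -55 mm there is only desk under the swung-out bolt.
- saddle (a point): Centre of the clamp's seat, on the axis of the seated tube, at (0, 0, 70) mm in the clamp's frame.
- cap_hinge (a point): Centre of the hinge pin of the clamp's hinged upper half, at (0, 34, 70) mm in the clamp's frame; the pin runs along the clamp's x.
- cap (a joint): Angle of the hinged upper half: 0 = closed, lying on the tube (up to about 0.015 more or less); grows as it is swung up and back; 1.57 = standing upright; stops at 2.0. Stiff hinge (about 1.5 N at the ear): it stays wherever it is left.
- cap_half: The hinged upper half: aluminium, 31 mm wide along x, an arch ending in an ear 8 mm thick. Origin on the hinge pin; closed, its axes are the clamp's and the ear points to -y, 52 to 95.5 mm from the pin, top 8 mm above it. Ear: slot 13 mm wide, open at the outer end, two tines with square lips 4 wide and 3 mm high at their ends; the nut sits on the flat behind the lips.
- cap_ear (a point): Middle of the ear, between the tines, 84 mm from the hinge pin; pinch here across the 31 mm width (clamp's x) or push. It moves with the hinged half; closed it is at (0, -50, 74) mm in the clamp's frame. A push here presses 2.5 times as hard on the tube.
- bolt_pivot (a point): Pivot of the swing bolt, at (0, -45, 30) mm in the clamp's frame; the bolt swings in the clamp's y-z plane.
- bolt (a joint): Swing bolt's angle: 0 = upright, standing in the ear's slot; grows as it leans outward, to the clamp's -y. Stiff pivot (about 0.6 N at the knob): it stays wherever it is left.
- nut (a joint): Travel (m) of the nut and knob outward along the bolt against a spring: 0 drawn in, 0.014 hard stop. Pull 5 N at 0, 6.5 N at 0.003, 12 N at 0.014. Seated in the slot it reads about 0.003, on top of the lips 0.006. To swing in over the lips it must be out by 0.009 or more; else it jams against them, it does not climb. The seat is hard: go by the felt force, not by height.
- knob: Nut on the swing bolt (9 mm shank): round steel flange, diameter 22, 4 mm thick, its underside 45 mm from the pivot when drawn in; above it a black grip 18 mm wide along the clamp's x (two flat sides), 16 mm the other way, 38 mm long. Origin on the bolt's axis 40 mm below the flange's underside; z outward along the bolt.
- knob_grip (a point): Point on the bolt's axis in the black grip, 72 mm from the pivot when drawn in, 27 mm beyond the flange's underside, 15 mm inside the grip's end. Pinch the flat sides here (along the clamp's x), the tool may stay upright: the grip turns between the pads. Seated, it is 105 mm above the desk, 24 mm above the lips.
- tube: Loose boom tube of bare aluminium, 30 mm diameter, 300 mm long, 0.35 kg, lying in the clamp's seat and in the plain rest, with a black lamp head (44 mm diameter, 50 mm long) at its +x end. Origin at the middle of the tube's length on its axis; x along the tube.
- screwdriver: Bystander: screwdriver, 160 mm long, on the desk beside the clamp. Origin at its underside, about its middle.
- spacer: Bystander: plain steel spacer ring, 38 mm diameter, 14 mm high, beside the clamp.
- slide_box: Bystander: closed grey slide box 100 x 85 x 34 mm.
- oil_bottle: Bystander: amber dropper bottle, 30 mm diameter, 65 mm high.
- lens_can: Bystander: black lens canister, 40 mm diameter, 48 mm high.
- mouse: Bystander: black computer mouse 100 x 60 x 32 mm.
- slide_tray: Bystander: white slide tray 200 x 100 x 18 mm.
Not all that is in view belongs to the job. What is meant by the clamp is not red, and is the larger of those in its own colour.

How it is judged:
On the way:
1. the hinged half is swung onto the tube and pressed firmly on it (over 12 N between the two, about 5 N at the ear, for 0.4 s) while the bolt is still swung out (value of joint cap below 0.05 rad and contact force between cap_half and tube above 12 N and value of joint bolt above 0.4 rad), for 0.4 s.
At the end, for the whole second after the job is handed in: Hinged half closed on the tube (under 0.05 rad), bolt in the slot (within 0.1 rad of upright), nut down inside the lips (pulled out 1 to 4.8 mm), pressing on the half with over 3 N and the half on the tube with over 5 N; tube at rest within 10 mm of its start (value of joint cap below 0.05 rad and value of joint bolt below 0.1 rad and value of joint nut between 0.001 and 0.0048 m and contact force between knob and cap_half above 3 N and contact force between cap_half and tube above 5 N and distance of tube from where it was at the start of the episode below 0.01 m and linear speed of tube below 0.02 m/s); the robot touches nothing.
It fails at once if the hinged half is pressed on the tube with more than 60 N (about 24 N at the ear) (contact force between cap_half and tube above 60 N).
It fails at once if the nut is forced or snapped against the ear with more than 25 N (contact force between knob and cap_half above 25 N).
It fails at once if the tube is moved by more than 20 mm (distance of tube from where it was at the start of the episode above 0.02 m).
It fails at once if a bystander is moved by more than 30 mm (distance of any of screwdriver, spacer, slide_box, oil_bottle, lens_can, mouse, slide_tray from where it was at the start of the episode above 0.03 m).
It also fails if it takes over 66 s, if anything falls off the work surface, if the arm or the gripper's body presses on something with over 40 N, if the wrist force passes 120 N, or if a joint passes its speed limit or range.

### The arm

A 6-joint arm with a two-finger parallel gripper is mounted at the origin on the work surface. World frame = base frame: x ahead of the robot, y to its left, z up, the work surface at z = 0. Lengths are in m, angles in rad, forces in N, time in s.
With the tool pointing down it reaches from about 0.4 to 0.825 m from the base axis. Payload 7 kg.
Tool frame: the origin (TCP) lies between the finger pads; the fingertips stand 14 mm ahead of it and the grasp point (between the pads) lies 5 mm behind it; x points along the fingers, z is the direction in which the jaws open and shut, and the axes are right-handed (so a half turn about x gives the same grasp; the last joint's range is limited). The gripper opens to 88 mm and grips with 3 to 60 N. Pads are 19 mm wide; open, the fingers measure 130 mm over their backs; the gripper's body (78 mm by 193 mm) begins 47 mm behind the grasp point.
Start: joints at [0.288, 0.359, 0.012, 0, -1.224, -0.288], TCP at [0.675, -0, 0.241] pointing down, gripper open.
Joint ranges: [-3.07, 3.07], [-1.43, 2.12], [-1.02, 1.25], [-3.03, 1.67], [-3.05, -0], [-3.03, 3.03]. Speed limits (rad/s): [2.39, 2.39, 3.01, 3.14, 3.14, 3.14].

### API

Orientations are given as [roll, pitch, yaw] about the fixed x, y, z axes, in that order (R = Rz(yaw) Ry(pitch) Rx(roll)).
In Python, from cell import read_state, grab_frame, camera_model, job_done gives the robot as it stands.
- The arm moves only by the shell command python3 -m inch 'ROWS' [OPENING] [FORCE]. ROWS is a JSON object of lists of equal length, an entry for each row: "dp": the shift along the tool's x, y, z in m, a list of three; "delta_rot": the turn, a rotation vector about the tool's x, y, z in degrees, a list of three. A call has 1 to 5 rows; each row is the pose to reach, as a shift and turn from the pose commanded when the call began, along the tool's axes at that moment; what a row does not reach only later rows make up. A row lasts 1/12 s, in which the tool goes at most 41.7 mm and 7.16 degrees, less where a joint would pass 70% of its speed; a pose out of reach is approached as far as the arm can. A call with a gripper value outside its range is refused whole. OPENING is the finger opening in m, from 0 to 0.0876, set as the call begins (- or left out, the last holds). The fingers move at their own pace and stop on an object; FORCE is the grip in N (left out, the last holds). Time passes only in rows, so rows that repeat a pose let the fingers close. It gives the time, the measured TCP pose, the force and the opening at its end, in the units of the state.
- read_state(): the state, without advancing time (a new reading comes with each control period).
- grab_frame(name): name is "scene" or "side" or "wrist"; returns the picture (420x560x3 uint8, red, green, blue); there is no depth.
- camera_model(name): a dict with "camera_matrix" (3x3 intrinsics, pixels), "extrinsics" (4x4, takes a point from world to camera coordinates). Camera axes: x right, y up, looking along -z (the intrinsics and any distortion apply to the point x, -y, -z); pixel columns grow to the right and rows downward; lengths in m; the calibration is good to about 2 mm. The wrist camera is an equidistant fisheye: a pixel r from the principal point sees the ray r / f radians off the axis. A picture is of the moment at which its call begins: read the wrist's pose just before it. camera_model takes no time and is no camera call; for the wrist camera it gives the pose at the moment of the call.
- job_done(): hands the job in, once; it reports no verdict.
The state is a dict: "time_s": time; "joints": joint angles; "joint_vel": joint speeds; "joint_efforts": joint torques, N m; "tcp_pos": TCP position; "tcp_rot": TCP orientation; "contact_force": force on the tool from outside, world axes, zero at the start; "moment": the same for the moment, N m; "opening": finger opening in m.
Only numpy, scipy, OpenCV 4.12 (cv2) and the standard library are available. Lean on these libraries where they do the work, as an engineer would, in place of code of your own. Each camera call takes 0.05 s, during which the arm holds its last target.

## Working session

There is one attempt and no reset: what is moved stays moved. The work goes in short steps, Python scripts to look and compute and a shell command to move; the robot and the scene stay as the last step left them, time stands still between calls to the robot, and variables do not carry over. Pictures are saved under pics/ and viewed, and the job is handed in when it is done.

```bash
ls; mkdir -p pics
python3 - <<'E'
from cell import *
import cv2
s=read_state();print(s)
for n in("scene","side","wrist"):
    f=grab_frame(n);cv2.imwrite(f"pics/{n}0.png",f[:,:,::-1]);m=camera_model(n);print(n,m)
E
```

```text
pics
{'time_s': 0.0, 'joints': array([ 2.88113915e-01,  3.59373371e-01,  1.10662168e-02, -3.75004879e-04,
       -1.22411270e+00, -2.88080843e-01]), 'joint_vel': array([ 9.79819743e-06,  1.50051832e-03,  3.52372839e-04,  5.90262407e-04,
        7.17811896e-04, -8.99118741e-04]), 'joint_efforts': array([-8.00930356e-04, -5.82726967e+01,  2.93058443e+01,  6.99745238e+00,
        6.93249181e-03, -2.06530804e-04]), 'tcp_pos': array([ 6.74526944e-01, -8.91278247e-06,  2.39630141e-01]), 'tcp_rot': array([ 0.0742907 ,  1.56913495, -3.06739659]), 'contact_force': array([-0.38162951, -0.47320945,  0.08987087]), 'moment': array([-0.01243248,  0.01240961, -0.01385995]), 'opening': 0.08734860630639937}
scene {'camera_matrix': array([[431.42405764,   0.        , 276.62670009],
       [  0.        , 431.42405764, 202.89189719],
       [  0.        ,   0.        ,   1.        ]]), 'extrinsics': array([[-0.62799375,  0.77815107, -0.01023547,  0.32353885],
       [-0.58515459, -0.46348662,  0.66541285,  0.28146723],
       [ 0.51304771,  0.42386444,  0.74640537, -1.66392261],
       [ 0.        ,  0.
[... 311 characters left out ...]
, -0.4577004 ,  0.87078921, -0.18340929],
       [-0.32886273,  0.80632265,  0.49162292, -1.01963426],
       [ 0.        ,  0.        ,  0.        ,  1.        ]])}
wrist {'camera_matrix': array([[325.1922621 ,   0.        , 278.63106607],
       [  0.        , 325.1922621 , 205.27577327],
       [  0.        ,   0.        ,   1.        ]]), 'extrinsics': array([[-9.99997854e-01,  1.65371257e-04,  2.06505181e-03,
         6.72885604e-01],
       [-7.91148561e-04, -9.51742754e-01, -3.06895916e-01,
         3.91519087e-02],
       [ 1.91464633e-03, -3.06896892e-01,  9.51740843e-01,
        -3.92053421e-01],
       [ 0.00000000e+00,  0.00000000e+00,  0.00000000e+00,
         1.00000000e+00]])}
```

View pics/scene0.png

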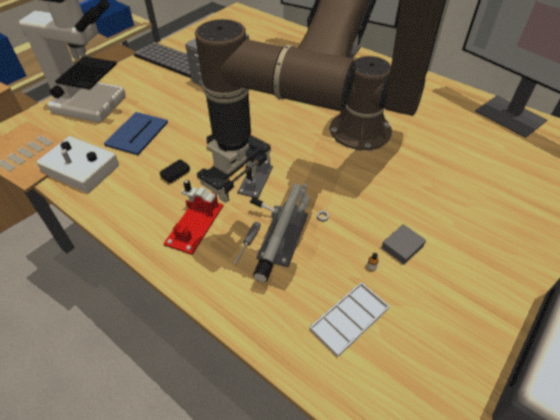

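View pics/side0.png

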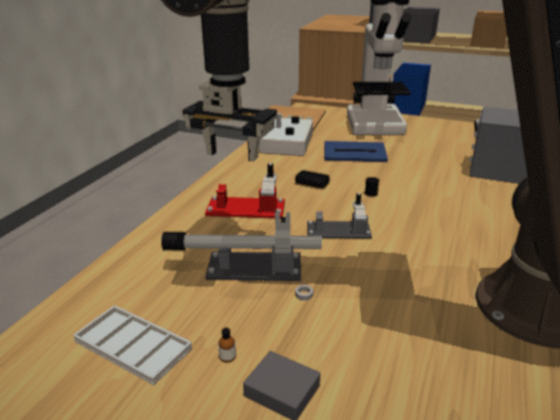

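View pics/wrist0.png

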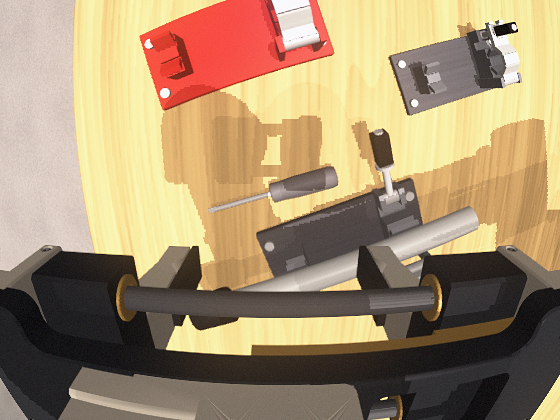

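Candidates: the red clamp (scene 195,222; side 247,205), the small grey clamp (scene 257,182; side 340,225) and the large grey clamp with the tube (scene 285,230; side 255,262). I choose the large grey one and check it in a close crop.

Run:
```python
import cv2
a=cv2.imread('pics/scene0.png')[165:295,215:345];b=cv2.imread('pics/side0.png')[190:300,150:340];c=cv2.imread('pics/wrist0.png')[100:340,190:490]
cv2.imwrite('pics/c_scene.png',cv2.resize(a,None,fx=4.5,fy=4.5,interpolation=cv2.INTER_CUBIC))
cv2.imwrite('pics/c_side.png',cv2.resize(b,None,fx=4,fy=4,interpolation=cv2.INTER_CUBIC))
cv2.imwrite('pics/c_wrist.png',cv2.resize(c,None,fx=2.5,fy=2.5,interpolation=cv2.INTER_CUBIC))
```

```text
(no output)
```

View pics/c_scene.png

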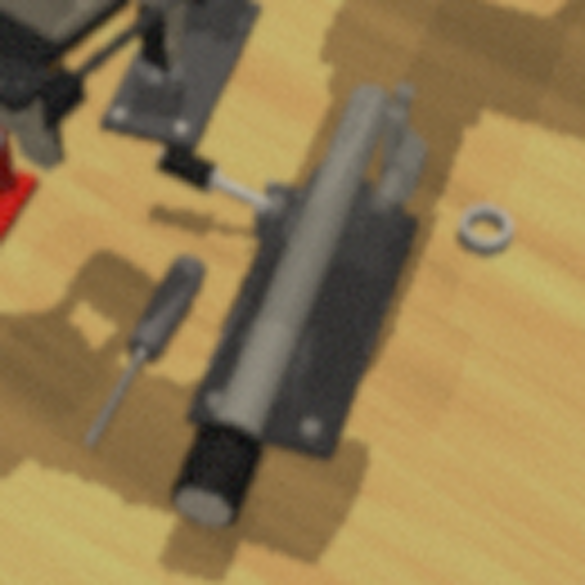

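View pics/c_side.png

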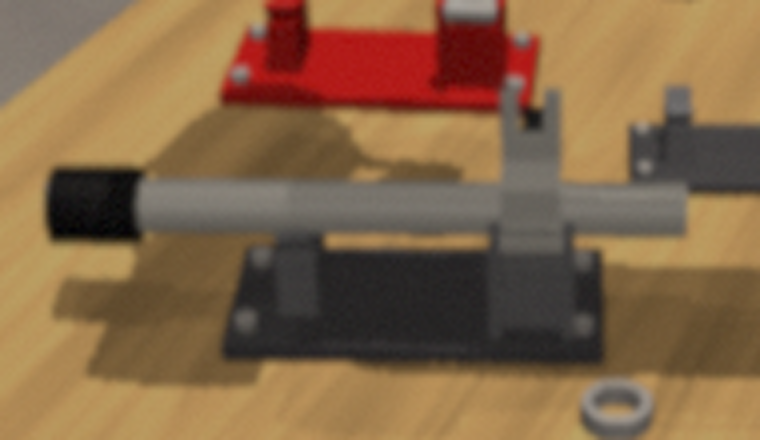

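View pics/c_wrist.png

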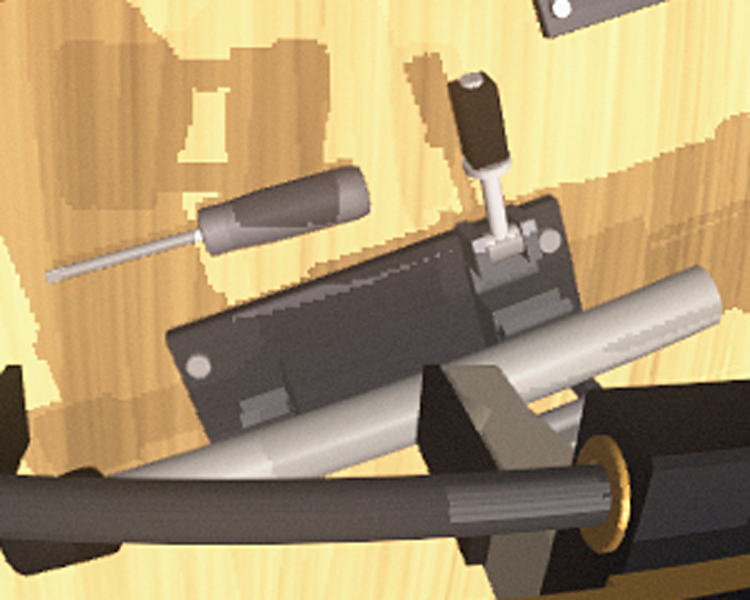

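The crops confirm it: large dark-grey clamp with the tube. The hinged half stands open behind the tube (side 282,228), the bolt is swung out with its black knob (wrist 382,148).

```bash
cat > h.py <<'E'
import numpy as np
from scipy.spatial.transform import Rotation as Rn
def ray(m,n,u,v):
    K=m['camera_matrix'];E=m['extrinsics'];a=(u-K[0,2])/K[0,0];b=(v-K[1,2])/K[1,1]
    if n=='wrist':
        r=np.hypot(a,b);d=np.array([np.sin(r)*a/r,np.sin(r)*b/r,np.cos(r)])
    else: d=np.array([a,b,1.])
    d=np.array([d[0],-d[1],-d[2]]);R=E[:3,:3];return -R.T@E[:3,3],R.T@d/np.linalg.norm(d)
def onz(m,n,u,v,z):
    c,d=ray(m,n,u,v);return c+d*(z-c[2])/d[2]
def tri(rs):
    A=sum(np.eye(3)-np.outer(d,d) for c,d in rs);b=sum((np.eye(3)-np.outer(d,d))@c for c,d in rs);p=np.linalg.solve(A,b)
    return p,[np.linalg.norm(np.cross(p-c,d)) for c,d in rs]
def proj(m,n,p):
    K=m['camera_matrix'];E=m['extrinsics'];q=E[:3,:3]@p+E[:3,3];q=np.array([q[0],-q[1],-q[2]])
    if n=='wrist':
        t=np.hypot(q[0],q[1]);r=np.arctan2(t,q[2]);a,b=q[0]/t*r,q[1]/t*r
    else: a,b=q[:2]/q[2]
    return np.array([K[0,0]*a+K[0,2],K[1,1]*b+K[1,2]])
E
python3 - <<'E'
from cell import *
from h import *
np.set_printoptions(precision=4,suppress=True)
W=camera_model('wrist');S=camera_model('scene');D=camera_model('side')
for l,m,n,u,v,z in [('A -40,-50',W,'wrist',190+555/2.5,100+197/2.5,.012),('B 170,-50',W,'wrist',190+168/2.5,100+335/2.5,.012),
 ('screwA',W,'wrist',190+550/2.5,100+241/2.5,.012),('screwB',W,'wrist',190+199/2.5,100+366/2.5,.012),
 ('C 170,50 bot',D,'side',150+225/4,190+355/4,0),('D -40,50 bot',D,'side',150+602/4,190+358/4,0),
 ('scr',D,'side',150+246/4,190+320/4,.013),('scr',D,'side',150+583/4,190+322/4,.013),('scr',D,'side',150+262/4,190+257/4,.013),('scr',D,'side',150+584/4,190+260/4,.013),
 ('sc C 170,50',S,'scene',215+335/4.5,165+455/4.5,0),('sc D -40,50',S,'scene',215+415/4.5,165+218/4.5,.012),('sc scr',S,'scene',215+311/4.5,165+427/4.5,.013),('tube end',W,'wrist',190+690/2.5,100+285/2.5,.07)]:
    print(l,onz(m,n,u,v,z))
E
```

```text
A -40,-50 [0.5071 0.0023 0.012 ]
B 170,-50 [0.6995 0.0742 0.012 ]
screwA [0.5073 0.0251 0.012 ]
screwB [0.6843 0.0911 0.012 ]
C 170,50 bot [0.6686 0.1629 0.    ]
D -40,50 bot [0.4747 0.0892 0.    ]
scr [0.6641 0.1452 0.013 ]
scr [0.4899 0.0785 0.013 ]
scr [0.6857 0.0865 0.013 ]
scr [0.5107 0.0209 0.013 ]
sc C 170,50 [0.6627 0.1669 0.    ]
sc D -40,50 [0.4772 0.0944 0.012 ]
sc scr [0.6623 0.1468 0.013 ]
tube end [0.4564 0.0288 0.07  ]
```

Run:
```python
from cell import *
from h import *
np.set_printoptions(precision=4,suppress=True)
P=np.array([[.5071,.0023],[.6995,.0742],[.6686,.1629],[.4747,.0892],[.6627,.1669],[.4772,.0944]]);Q=np.array([[-40,-50],[170,-50],[170,50],[-40,50],[170,50],[-40,50]])/1e3
A=[];b=[]
H=(Q-Q.mean(0)).T@(P-P.mean(0));th=np.arctan2(H[0,1]-H[1,0],H[0,0]+H[1,1]);R=np.array([[np.cos(th),-np.sin(th)],[np.sin(th),np.cos(th)]]);t=P.mean(0)-R@Q.mean(0)
print(np.degrees(th),t,(Q@R.T+t-P)*1e3)
C=np.append(t,0);R3=Rn.from_euler('z',th).as_matrix()
W=camera_model('wrist');D=camera_model('side');S=camera_model('scene')
# bolt angle: intersect rays with clamp plane x=0
def plane(m,n,u,v,x0=0):
    c,d=ray(m,n,u,v);c=R3.T@(c-C);d=R3.T@d;return (c+d*(x0-c[0])/d[0])*1e3
for l,m,n,u,v in [('knobend',W,'wrist',190+470/2.5,100+78/2.5),('flange',W,'wrist',190+490/2.5,100+165/2.5),('sc knobend',S,'scene',215+175/4.5,165+162/4.5),('sc flange',S,'scene',215+213/4.5,165+178/4.5)]:
    c,d=ray(m,n,u,v);print(l,R3.T@(c-C),R3.T@d)
def p(m,n,q):return proj(m,n,C+R3@(np.array(q)/1e3))
k=[W,'wrist']
for a in (.9,1.0,1.1,1.2,1.3,1.4,1.5):
  q=lambda r:[0,-45-r*np.sin(a),30+r*np.cos(a)]
  print(a,p(W,'wrist',q(87)),p(W,'wrist',q(45)),p(S,'scene',q(87)),p(S,'scene',q(45)))
for a in (1.5,1.6,1.7,1.8,1.9,2.0):
  q=lambda r,x:[x,34-r*np.cos(a),70+r*np.sin(a)]
  print(a,p(D,'side',q(95,11)),p(D,'side',q(95,-11)),p(S,'scene',q(95,0)))
```

```text
20.705236280061 [0.5267 0.0597] [[-0.1142 -3.4679]
 [ 3.9223 -1.1203]
 [-0.5338  3.7209]
 [-3.0702  3.1732]
 [ 5.3662 -0.2791]
 [-5.5702 -2.0268]]
knobend [ 0.0869 -0.1856  0.3838] [-0.2549  0.1747 -0.9511]
flange [ 0.0869 -0.1856  0.3838] [-0.2422  0.2793 -0.9292]
sc knobend [0.8353 0.2447 1.058 ] [-0.6156 -0.2658 -0.7419]
sc flange [0.8353 0.2447 1.058 ] [-0.6163 -0.2456 -0.7482]
0.9 [389.2893 146.1897] [389.4943 171.8933] [254.2131 194.0827] [264.5505 202.1442]
1.0 [385.5456 140.3775] [387.78   168.9267] [252.7919 195.2742] [263.7952 202.7365]
1.1 [381.9644 135.4219] [386.1051 166.2876] [251.6126 196.6089] [263.1603 203.4049]
1.2 [378.6007 131.3476] [384.4918 164.0006] [250.6838 198.0711] [262.6514 204.1422]
1.3 [375.4978 128.1569] [382.9599 162.0838] [250.0112 199.6442] [262.2726 204.9404]
1.4 [372.6876 125.834 ] [381.5269 160.5484] [249.5978 201.3107] [262.0267 205.7911]
1.5 [370.1917 124.3487] [380.2079 159.3998] [249.4437 203.0529] [261.9152 206.6854]
1.5 [277.7218 209.3851] [288.3662 209.4471] [298.7206 185.8327]
1.6 [277.6031 211.5229] [288.3338 211.5864] [301.9035 186.507 ]
1.7 [277.4864 214.096 ] [288.2995 214.1613] [305.0755 187.411 ]
1.8 [277.373  217.0847] [288.2637 217.1519] [308.1991 188.5349]
1.9 [277.2644 220.4623] [288.2269 220.5316] [311.2376 189.8658]
2.0 [277.1619 224.1957] [288.1895 224.2672] [314.1552 191.388 ]
```

```bash
cat >> h.py <<'E'
def T(): 
    from cell import read_state
    s=read_state();return s['tcp_pos'],Rn.from_euler('xyz',s['tcp_rot']).as_matrix(),s
E
python3 - <<'E'
from h import *
np.set_printoptions(precision=4,suppress=True)
p,R,s=T();print(R)
print(R.T@(np.array([.541,.022,.24])-p))
Rt=Rn.from_euler('z',20.7,degrees=True).as_matrix()@np.array([[0,0,1],[0,1,0],[-1,0,0.]])@np.diag([1,1,1])
print(Rt, np.degrees(Rn.from_matrix(R.T@Rt).as_rotvec()))
E
```

```text
[[-0.0013 -0.     -1.    ]
 [-0.0001 -1.      0.    ]
 [-1.      0.0001  0.0013]]
[ 0.     -0.022   0.1336]
[[ 0.     -0.3535  0.9354]
 [ 0.      0.9354  0.3535]
 [-1.      0.      0.    ]] [159.2976   0.0073  -0.1039]
```

```bash
python3 -m inch '{"dp":[[0,-0.005,0.030],[0,-0.011,0.065],[0,-0.017,0.100],[0,-0.022,0.134],[0,-0.022,0.134]],"delta_rot":[[-5,0,0],[-10,0,0],[-15,0,0],[-20.7,0,0],[-20.7,0,0]]}'
python3 - <<'E'
from cell import *
import cv2,pickle
m=camera_model('wrist');f=grab_frame('wrist');pickle.dump(m,open('w1.pkl','wb'));cv2.imwrite('pics/w1.png',f[:,:,::-1]);print(read_state()['tcp_pos'])
E
```

```text
time_s: 0.57
tcp_pos: [0.5356, 0.0219, 0.2407]
tcp_rot: [-0.949, 1.569, 2.56]
contact_force: [0.4, -0.2, -1.4]
opening: 0.0877
[0.53840174 0.0221178  0.24128789]
```

View pics/w1.png

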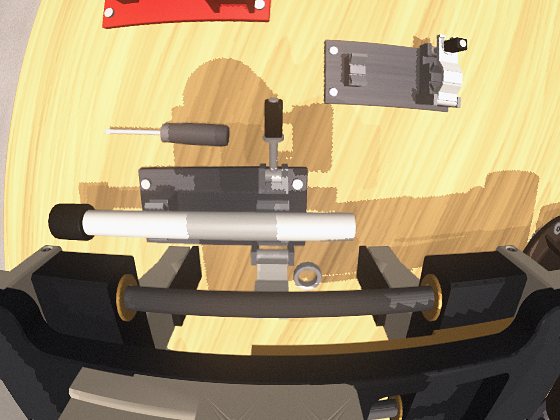

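The wrist view shows the foot (139–307, 167–244), the knob at (273,118), the cap between the fingers (272,265), and the tube horizontal in the picture. The arm was still settling, so I take it again and measure.

Run:
```python
from cell import *
import cv2,pickle
m=camera_model('wrist');print(read_state()['tcp_pos']);f=grab_frame('wrist');pickle.dump(m,open('w2.pkl','wb'));cv2.imwrite('pics/w2.png',f[:,:,::-1])
cv2.imwrite('pics/w2c.png',cv2.resize(f[90:300,130:330,::-1],None,fx=2.8,fy=2.8,interpolation=cv2.INTER_CUBIC))
s=read_state();print(s['tcp_pos'],s['contact_force'])
```

```text
[0.53840174 0.0221178  0.24128789]
[0.54016235 0.02218893 0.24138932] [ 0.39536288 -0.67282269 -0.04264748]
```

View pics/w2c.png

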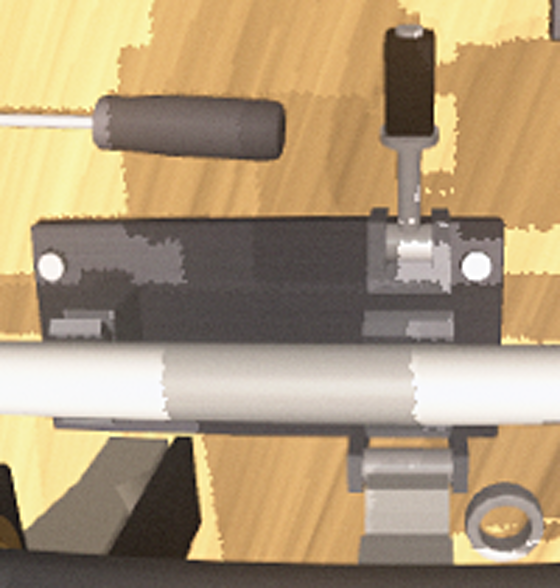

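```bash
cat > m.py <<'E'
import cv2,pickle
from h import *
np.set_printoptions(precision=4,suppress=True)
W=pickle.load(open('w2.pkl','rb'))
g=lambda u,v:(130+u/2.8,90+v/2.8)
th=np.radians(20.7);R3=Rn.from_euler('z',th).as_matrix();C=np.array([.5267,.0597,0])
cl=lambda p:R3.T@(p-C)*1e3
for l,uv,z in [('A',(505,220),.012),('B',(32,226),.012),('botR -40,50',(498,436),.012),('botL 170,50',(53,428),.012),('sA',(476,266),.013),('sB',(50,266),.013),('hinge',(408,467),.074),('hingeL',(350,467),.07),('hingeR',(467,467),.07),
 ('shank base',(409,232),.034),('tube@L',(240,(345+425)/2),.07),('tube@R',(520,(345+424)/2),.07)]:
    p=onz(W,'wrist',*g(*uv),z);print(l,p,cl(p))
for l,uv in [('knobend',(409,33)),('flange',(410,137)),('grip base',(410,132))]:
    c,d=ray(W,'wrist',*g(*uv));c=cl(c);d=R3.T@d
    P=lambda s:c+d*s
    # distance in yz from pivot
    for z in (50,60,70,80):
        q=c+d*(z-c[2])/d[2];print(l,q,np.hypot(q[1]+45,q[2]-30),np.arctan2(-45-q[1],q[2]-30))
E
python3 m.py
```

```text
A [0.5053 0.0017 0.012 ] [-40.4927 -46.7467  12.    ]
B [0.6994 0.0756 0.012 ] [167.1975 -46.1653  12.    ]
botR -40,50 [0.4702 0.0943 0.012 ] [-40.5821  52.3083  12.    ]
botL 170,50 [0.6669 0.1679 0.012 ] [169.3991  51.6531  12.    ]
sA [0.5095 0.0243 0.013 ] [-28.6222 -27.0237  13.    ]
sB [0.686 0.09  0.013] [159.7561 -27.9442  13.    ]
hinge [0.5135 0.0936 0.074 ] [-0.4026 36.4021 74.    ]
hingeL [0.5337 0.1036 0.07  ] [22.117  38.6053 70.    ]
hingeR [0.4914 0.0875 0.07  ] [-23.212   38.4467  70.    ]
shank base [0.5425 0.0164 0.034 ] [ -0.4924 -46.1374  34.    ]
tube@L [0.584  0.0863 0.07  ] [63.0478  4.643  70.    ]
tube@R [0.4857 0.0485 0.07  ] [-42.2931   3.9714  70.    ]
knobend [  -0.5327 -123.9518   50.    ] 81.44563143004522 1.3226963191918646
knobend [  -0.6111 -123.898    60.    ] 84.40912658379226 1.207441726995869
knobend [  -0.6896 -123.8443   70.    ] 88.41049829213493 1.101302480181114
knobend [  -0.7681 -123.7905   80.    ] 93.3163305746296 1.0053272951769574
flange [ -0.953  -85.5269  50.    ] 45.19323676727276 1.1123626071565662
flange [ -1.0189 -86.6196  60.    ] 51.30488904042806 0.9462373108704462
flange [ -1.0848 -87.7123  70.    ] 58.51788356233613 0.8181786866487138
flange [ -1.1508 -88.805   80.    ] 66.47467052190825 0.7194531592168629
grip base [ -0.9506 -87.3882  50.    ] 46.86957653077564 1.1299378260308222
grip base [ -1.0166 -88.4254  60.    ] 52.78031334943454 0.9662440747508482
grip base [ -1.0826 -89.4625  70.    ] 59.807334371543725 0.8381836022590791
grip base [ -1.1486 -90.4997  80.    ] 67.60343560995732 0.7383095075587809
```

Run:
```python
from cell import *
from h import *
import cv2
np.set_printoptions(precision=4,suppress=True)
D=camera_model('side');S=camera_model('scene');th=np.radians(20.7);R3=Rn.from_euler('z',th).as_matrix();C=np.array([.5250,.0625,0])
p,r=tri([ray(S,'scene',305,185),ray(D,'side',282.8,212)]);print(p,r,R3.T@(p-C)*1e3)
P=lambda m,n,q:proj(m,n,C+R3@(np.array(q)/1e3))
for q in [(170,50,0),(-40,50,0),(-40,50,12),(0,34,70)]:print(q,P(S,'scene',q),P(D,'side',q))
for a in (1.5,1.57,1.65,1.75):
  q=[0,34-95*np.cos(a),70+95*np.sin(a)];print(a,P(D,'side',q),P(S,'scene',q))
f=grab_frame('side');cv2.imwrite('pics/s1.png',cv2.resize(f[170:300,180:340,::-1],None,fx=4.5,fy=4.5,interpolation=cv2.INTER_CUBIC))
f=grab_frame('scene');cv2.imwrite('pics/sc1.png',cv2.resize(f[150:270,220:360,::-1],None,fx=5,fy=5,interpolation=cv2.INTER_CUBIC))
```

```text
[0.5096 0.1023 0.1705] [np.float64(0.0017926220044083532), np.float64(0.001792622004408376)] [ -0.3163  42.6368 170.5253]
(170, 50, 0) [289.3472 267.4016] [205.6977 280.6354]
(-40, 50, 0) [308.6024 214.6237] [301.6422 281.5086]
(-40, 50, 12) [308.7723 212.1921] [301.7308 277.0447]
(0, 34, 70) [301.0435 208.1133] [283.3597 250.4517]
1.5 [283.3263 210.1601] [299.8487 185.9227]
1.57 [283.2746 211.6187] [302.0781 186.3706]
1.65 [283.2153 213.5504] [304.625  187.0216]
1.75 [283.1417 216.3484] [307.7792 188.0375]
```

View pics/s1.png

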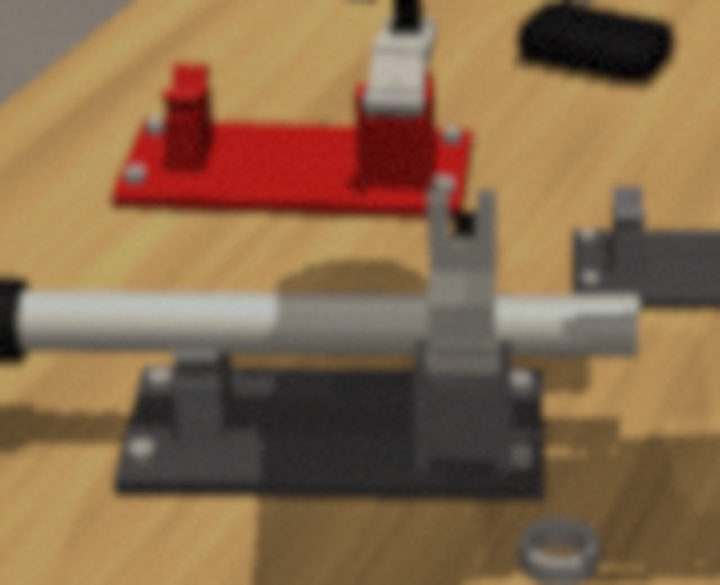

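View pics/sc1.png

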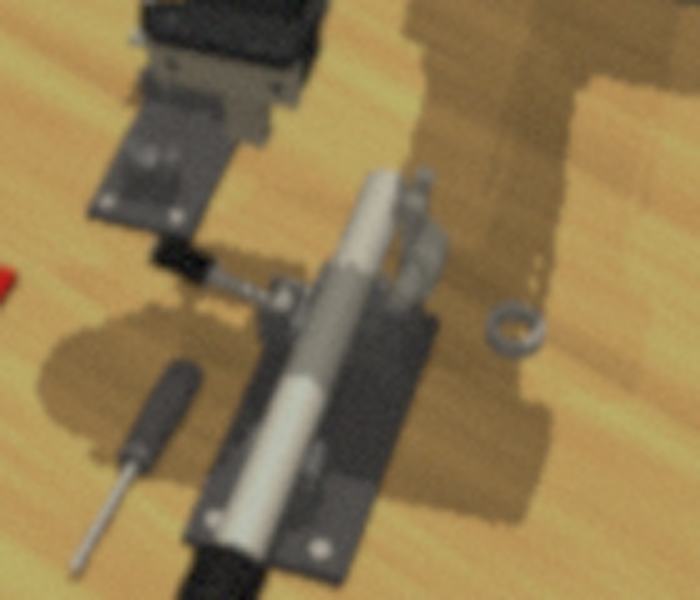

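```bash
cat > d.py <<'E'
import sys
from h import *
np.set_printoptions(precision=4,suppress=True)
th=np.radians(20.7);R3=Rn.from_euler('z',th).as_matrix();C=np.array([.5250,.0625,0])
def st(tgt=None):
    p,R,s=T();q=R3.T@(p-C)*1e3
    print('t',s['time_s'],'clamp mm',q,'F clamp',R3.T@s['contact_force'],'open',s['opening'],'M',s['moment'])
    print('tilt',np.degrees(Rn.from_matrix(R.T@(R3@np.array([[0,0,-1],[0,-1,0],[-1,0,0.]]))).as_rotvec()))
    if tgt is not None: print('dp',R.T@(C+R3@(np.array(tgt)/1e3)-p))
if __name__=='__main__': st([float(x) for x in sys.argv[1:4]] if len(sys.argv)>3 else None)
E
python3 d.py 0 42 149
```

```text
t 0.7667 clamp mm [  1.258  -43.6439 240.8525] F clamp [ 0.1682  0.1167 -0.3136] open 0.08747388001701481 M [-0.0032 -0.0071 -0.0002]
tilt [-0.0316 -0.0451 -0.0089]
dp [ 0.0918 -0.0857  0.0014]
```

```bash
python3 -m inch '{"dp":[[0,-0.035,0.001],[0,-0.070,0.0014],[0.02,-0.0857,0.0014],[0.055,-0.0857,0.0014],[0.055,-0.0857,0.0014]],"delta_rot":[[0,0,0],[0,0,0],[0,0,0],[0,0,0],[0,0,0]]}' 0.065
python3 d.py 0 42 149
python3 - <<'E'
from cell import *
import cv2,pickle
for n in('side','scene','wrist'):
    m=camera_model(n);f=grab_frame(n);pickle.dump(m,open('w3.pkl','wb'))
    cv2.imwrite(f'pics/{n}3.png',f[:,:,::-1])
E
python3 - <<'E'
import cv2,numpy as np
a=cv2.imread('pics/side3.png')[130:290,180:380];b=cv2.imread('pics/scene3.png')[110:270,200:400]
cv2.imwrite('pics/c3.png',np.hstack([cv2.resize(x,(400,320),interpolation=2) for x in(a,b)]))
E
```

```text
time_s: 1.18
tcp_pos: [0.5068, 0.1015, 0.18]
tcp_rot: [-0.024, 1.562, -2.805]
contact_force: [-0.5, -0.9, -1.6]
opening: 0.0656
t 1.1833 clamp mm [ -3.2872  42.9057 179.9766] F clamp [-0.8123 -0.685  -1.6125] open 0.06555033457018263 M [-0.1649  0.3815 -0.011 ]
tilt [-0.0382  0.5012  0.012 ]
dp [ 0.0309  0.0009 -0.0036]
```

View pics/c3.png

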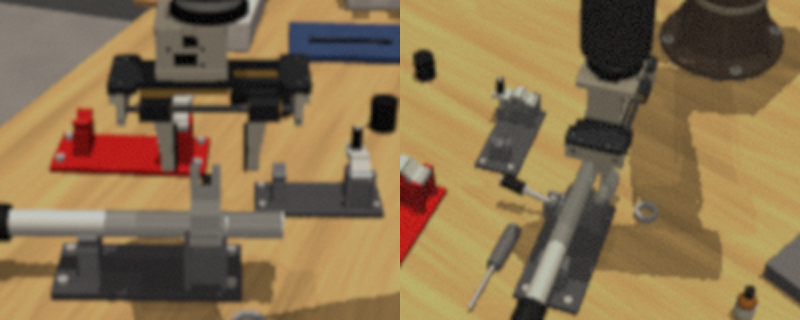

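View pics/wrist3.png

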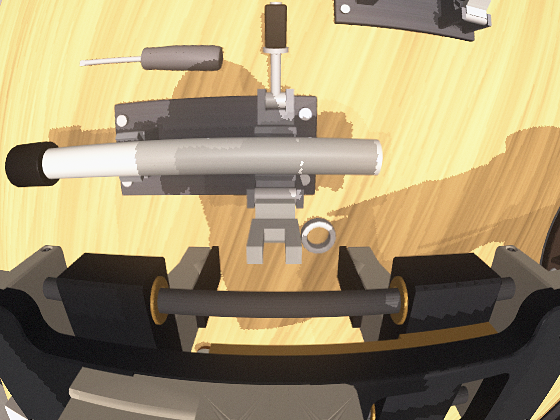

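Cap tines at wrist (248–301, 262) lie between the fingers, and the side view agrees. I check the tip's position numerically and then go down.

```bash
python3 - <<'E'
import pickle
from d import *
W=pickle.load(open('w3.pkl','rb'))
for uv,z in [((248,262),165),((301,262),165),((274.5,248),165),((257,215),70),((275,100),36)]:
    p=onz(W,'wrist',*uv,z/1e3);print(uv,R3.T@(p-C)*1e3)
E
python3 d.py 0 42 148
```

```text
(248, 262) [ 15.5305  45.587  165.    ]
(301, 262) [-14.5847  45.6159 165.    ]
(274.5, 248) [  0.4133  36.6977 165.    ]
(257, 215) [16.0133 50.9023 70.    ]
(275, 100) [  0.7547 -44.6391  36.    ]
t 1.3333 clamp mm [  0.1438  41.5299 186.1337] F clamp [ 0.4301 -0.4536 -0.2618] open 0.06516011245677159 M [-0.0283 -0.0088 -0.0529]
tilt [-0.0275  0.0444 -0.0573]
dp [ 0.0381 -0.0005  0.0001]
```

```bash
python3 -m inch '{"dp":[[0.015,0,0],[0.030,0,0],[0.038,0,0],[0.038,0,0]],"delta_rot":[[0,0,0],[0,0,0],[0,0,0],[0,0,0]]}' 
python3 -m inch '{"dp":[[0,0,0],[0,0,0],[0,0,0],[0,0,0],[0,0,0]],"delta_rot":[[0,0,0],[0,0,0],[0,0,0],[0,0,0],[0,0,0]]}' 0.0 15
python3 d.py 0 42 148
```

```text
time_s: 1.67
tcp_pos: [0.5096, 0.101, 0.1472]
tcp_rot: [0.224, 1.57, -2.557]
contact_force: [0.1, 0.1, -0.8]
opening: 0.0649
time_s: 2.08
tcp_pos: [0.5096, 0.1018, 0.1482]
tcp_rot: [-3.011, 1.57, 0.492]
contact_force: [0.0, 1.1, 0.0]
opening: 0.0371
t 2.0833 clamp mm [ -0.4698  42.1933 148.1629] F clamp [0.417  1.0642 0.0445] open 0.037145013433154454 M [-0.0629  0.0719 -0.0548]
tilt [ 0.0051 -0.056   0.0074]
dp [ 0.0002  0.0002 -0.0005]
```

```bash
python3 -m inch '{"dp":[[0,0,0],[0,0,0],[0,0,0]],"delta_rot":[[0,0,0],[0,0,0],[0,0,0]]}' 0.0 15
python3 d.py 0 42 148
python3 - <<'E'
import numpy as np
f=lambda a:np.array([34-84*np.cos(a)+4*np.sin(a),70+84*np.sin(a)+4*np.cos(a)])
a0=1.62
for seg in ([1.62,1.5,1.38,1.26,1.14,1.02],[1.02,.9,.78,.66,.54,.42],[.42,.34,.26,.20,.15,.1],[.1,.06,.03,0]):
    b=f(seg[0]);print(seg,[[round(b[1]-f(a)[1],1),round(b[0]-f(a)[0],1)] for a in seg[1:]])
E
```

```text
time_s: 2.33
tcp_pos: [0.5115, 0.1027, 0.1483]
tcp_rot: [-3.12, 1.566, 0.384]
contact_force: [6.9, 1.7, -3.7]
opening: 0.0307
t 2.3333 clamp mm [  1.6199  42.403  148.3408] F clamp [ 7.0754 -0.8992 -3.7186] open 0.030737127636281003 M [ 0.4302 -2.3614 -0.0327]
tilt [ 0.0421 -0.2603  0.0058]
dp [0.0003 0.0004 0.0016]
[1.62, 1.5, 1.38, 1.26, 1.14, 1.02] [[np.float64(-0.4), np.float64(10.1)], [np.float64(0.5), np.float64(20.1)], [np.float64(2.5), np.float64(30.0)], [np.float64(5.7), np.float64(39.6)], [np.float64(10.0), np.float64(48.7)]]
[1.02, 0.9, 0.78, 0.66, 0.54, 0.42] [[np.float64(5.4), np.float64(8.5)], [np.float64(11.8), np.float64(16.3)], [np.float64(19.0), np.float64(23.4)], [np.float64(27.1), np.float64(29.4)], [np.float64(35.8), np.float64(34.5)]]
[0.42, 0.34, 0.26, 0.2, 0.15, 0.1] [[np.float64(6.1), np.float64(2.8)], [np.float64(12.4), np.float64(5.1)], [np.float64(17.3), np.float64(6.5)], [np.float64(21.4), np.float64(7.4)], [np.float64(25.5), np.float64(8.1)]]
[0.1, 0.06, 0.03, 0] [[np.float64(3.3), np.float64(0.4)], [np.float64(5.8), np.float64(0.7)], [np.float64(8.4), np.float64(0.8)]]
```

```bash
python3 -m inch '{"dp":[[0,0,-0.0012],[0,0,-0.0018],[0,0,-0.0018]],"delta_rot":[[0,0,0],[0,0,0],[0,0,0]]}' 
python3 d.py 0 42 148
```

```text
time_s: 2.58
tcp_pos: [0.5117, 0.1028, 0.1483]
tcp_rot: [-3.076, 1.569, 0.428]
contact_force: [1.6, 1.9, 4.4]
opening: 0.0308
t 2.5833 clamp mm [  1.8351  42.3732 148.2663] F clamp [2.2095 1.2102 4.3604] open 0.03080559218474802 M [ 0.6577 -0.1963 -0.0521]
tilt [ 0.0245 -0.0888  0.0059]
dp [0.0003 0.0004 0.0018]
```

```bash
python3 -m inch '{"dp":[[-0.0004,0.0101,0],[0.0005,0.0201,0],[0.0025,0.030,0],[0.0057,0.0396,0],[0.010,0.0487,0]],"delta_rot":[[0,0,0],[0,0,0],[0,0,0],[0,0,0],[0,0,0]]}' 
python3 d.py 0 42 148
```

```text
time_s: 3.0
tcp_pos: [0.5289, 0.057, 0.1377]
tcp_rot: [-2.636, 1.569, 0.867]
contact_force: [1.0, 6.6, -0.6]
opening: 0.0307
t 3.0 clamp mm [  1.7263  -6.4799 137.6672] F clamp [ 3.3177  5.8369 -0.5944] open 0.03068015761769638 M [ 2.4684 -0.422  -0.0028]
tilt [ 0.0006 -0.1105  0.0612]
dp [-0.0103 -0.0485  0.0017]
```

```bash
python3 -m inch '{"dp":[[0.0054,0.0085,0],[0.0118,0.0163,0],[0.019,0.0234,0],[0.0271,0.0294,0],[0.0358,0.0345,0]],"delta_rot":[[0,0,0],[0,0,0],[0,0,0],[0,0,0],[0,0,0]]}' 
python3 d.py 0 -50 69;  python3 -m inch '{"dp":[[0.0061,0.0028,0],[0.0124,0.0051,0],[0.0173,0.0065,0],[0.0173,0.0065,0]],"delta_rot":[[0,0,0],[0,0,0],[0,0,0],[0,0,0]]}' 
python3 d.py 0 -50 69
```

```text
time_s: 3.42
tcp_pos: [0.5411, 0.0245, 0.1015]
tcp_rot: [-2.804, 1.569, 0.699]
contact_force: [1.9, 7.9, 0.4]
opening: 0.0307
t 3.4167 clamp mm [  1.5983 -41.2476 101.4546] F clamp [4.5707 6.6899 0.3975] open 0.030709990087255497 M [ 2.523  -0.3594  0.0145]
tilt [-0.0106 -0.0846  0.0297]
dp [0.0324 0.0088 0.0016]
time_s: 3.75
tcp_pos: [0.5434, 0.0183, 0.0835]
tcp_rot: [-3.044, 1.57, 0.459]
contact_force: [4.3, 4.6, -2.6]
opening: 0.0306
t 3.75 clamp mm [  1.551  -47.8107  83.4736] F clamp [ 5.6513  2.7286 -2.6057] open 0.030638358173175156 M [ 1.5151 -1.1396 -0.0502]
tilt [-0.0084 -0.0328  0.0032]
dp [0.0145 0.0022 0.0016]
```

```bash
python3 -m inch '{"dp":[[0.004,0.0004,-0.001],[0.007,0.0009,-0.001],[0.010,0.0013,-0.001],[0.010,0.0013,-0.001]],"delta_rot":[[0,0,0],[0,0,0],[0,0,0],[0,0,0]]}' 
python3 d.py 0 -50 69; python3 -m inch '{"dp":[[0.001,0,0],[0.0015,0.0002,0],[0.0015,0.0002,0]],"delta_rot":[[0,0,0],[0,0,0],[0,0,0]]}' 
python3 d.py 0 -50 69
```

```text
time_s: 4.08
tcp_pos: [0.5439, 0.0171, 0.0737]
tcp_rot: [0.146, 1.57, -2.634]
contact_force: [2.0, -0.5, 0.1]
opening: 0.031
t 4.0833 clamp mm [  1.6415 -49.1241  73.7034] F clamp [ 1.6461 -1.1654  0.1266] open 0.03097244424449928 M [ 0.2002 -0.6919 -0.0247]
tilt [-0.0103  0.0504 -0.0074]
dp [0.0047 0.0009 0.0016]
time_s: 4.33
tcp_pos: [0.544, 0.0171, 0.0728]
tcp_rot: [0.072, 1.57, -2.709]
contact_force: [1.3, -0.1, 0.4]
opening: 0.0306
t 4.3333 clamp mm [  1.6829 -49.1585  72.8193] F clamp [ 1.1876 -0.5301  0.3702] open 0.03058421420189678 M [-0.0889 -0.3193 -0.0131]
tilt [-0.0052  0.0325 -0.0023]
dp [0.0038 0.0008 0.0017]
```

```bash
for i in 1; do python3 -m inch '{"dp":[[0.001,0,0],[0.001,0,0]],"delta_rot":[[0,0,0],[0,0,0]]}' 0 25
python3 d.py; done;  python3 -m inch '{"dp":[[0.001,0,0],[0.001,0,0]],"delta_rot":[[0,0,0],[0,0,0]]}'
python3 d.py
```

```text
time_s: 4.5
tcp_pos: [0.544, 0.0171, 0.0721]
tcp_rot: [0.377, 1.57, -2.403]
contact_force: [-0.8, -0.4, 3.2]
opening: 0.0307
t 4.5 clamp mm [  1.7499 -49.1802  72.0839] F clamp [-0.9036 -0.1313  3.2438] open 0.030720356440855922 M [-0.2021  0.1603 -0.0701]
tilt [-0.0027  0.0198 -0.0079]
time_s: 4.67
tcp_pos: [0.544, 0.0171, 0.0715]
tcp_rot: [0.777, 1.57, -2.003]
contact_force: [-3.2, -0.9, 9.0]
opening: 0.0307
t 4.6667 clamp mm [  1.753  -49.2089  71.519 ] F clamp [-3.3119  0.2986  8.9862] open 0.03065254534549116 M [-0.1885  0.9576 -0.048 ]
tilt [ 0.0145  0.0186 -0.0182]
```

```bash
python3 -m inch '{"dp":[[0,0,0],[0,0,0]],"delta_rot":[[0,0,0],[0,0,0]]}'; python3 -m inch '{"dp":[[0,0,0],[0,0,0],[0,0,0]],"delta_rot":[[0,0,0],[0,0,0],[0,0,0]]}'
python3 d.py
python3 - <<'E'
from cell import *
import cv2,numpy as np
a,b,w=[grab_frame(n)[:,:,::-1] for n in('side','scene','wrist')]
a=a[150:310,180:380];b=b[110:270,200:400];
cv2.imwrite('pics/c4.png',np.hstack([cv2.resize(x,(400,320),interpolation=2) for x in(a,b)]));cv2.imwrite('pics/w4.png',w)
print(read_state()['contact_force'])
E
```

```text
time_s: 4.83
tcp_pos: [0.5441, 0.0171, 0.0716]
tcp_rot: [1.118, 1.57, -1.662]
contact_force: [-2.2, -0.8, 9.0]
opening: 0.0309
time_s: 5.08
tcp_pos: [0.544, 0.0171, 0.0716]
tcp_rot: [0.941, 1.57, -1.839]
contact_force: [-2.6, -0.8, 7.6]
opening: 0.0309
t 5.0833 clamp mm [  1.7638 -49.2001  71.5513] F clamp [-2.7287  0.1643  7.5937] open 0.030939645595872856 M [-0.1583  0.9009  0.0031]
tilt [ 0.0117  0.0116 -0.0159]
[-2.37598634 -1.67848121  7.47852259]
```

View pics/c4.png

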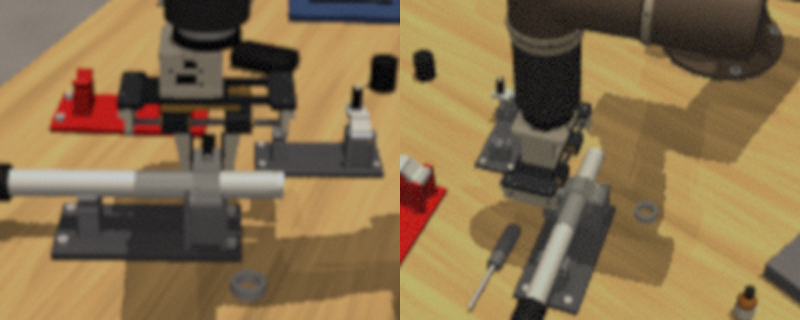

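View pics/w4.png

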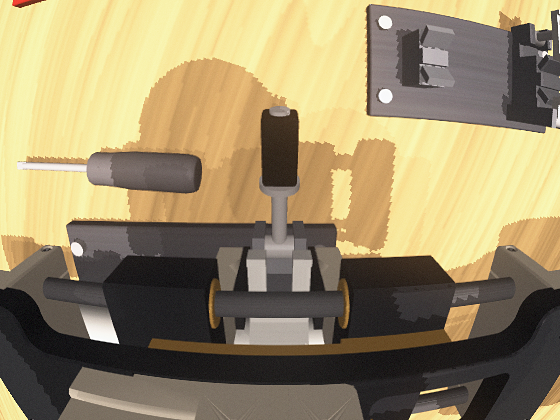

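The cap lies on the tube (side 207,180) between the fingers, and the bolt is still out (wrist 280,150). The force has sagged to 7.5 N, so I press a little more for a second.

```bash
python3 -m inch '{"dp":[[0.0005,0,0],[0.0005,0,0],[0.0005,0,0]],"delta_rot":[[0,0,0],[0,0,0],[0,0,0]]}'; python3 d.py; python3 -m inch '{"dp":[[0,0,0],[0,0,0],[0,0,0],[0,0,0],[0,0,0]],"delta_rot":[[0,0,0],[0,0,0],[0,0,0],[0,0,0],[0,0,0]]}'
python3 -m inch '{"dp":[[0,0,0],[0,0,0],[0,0,0],[0,0,0],[0,0,0]],"delta_rot":[[0,0,0],[0,0,0],[0,0,0],[0,0,0],[0,0,0]]}'
python3 d.py
```

```text
time_s: 5.48
tcp_pos: [0.5441, 0.0171, 0.0713]
tcp_rot: [1.389, 1.57, -1.391]
contact_force: [-3.4, -0.1, 11.0]
opening: 0.0306
t 5.4833 clamp mm [  1.7803 -49.2345  71.3488] F clamp [-3.2029  1.1113 11.0012] open 0.030571379532081673 M [-0.1695  1.2931  0.0162]
tilt [ 0.0174  0.0039 -0.0211]
time_s: 5.9
tcp_pos: [0.5441, 0.0171, 0.0714]
tcp_rot: [1.429, 1.57, -1.351]
contact_force: [-3.3, -0.1, 11.7]
opening: 0.0306
time_s: 6.32
tcp_pos: [0.5441, 0.0171, 0.0714]
tcp_rot: [1.515, 1.57, -1.265]
contact_force: [-3.6, -0.7, 11.8]
opening: 0.0308
t 6.3167 clamp mm [  1.7865 -49.2359  71.3638] F clamp [-3.6336  0.5902 11.7803] open 0.030789100725172176 M [-0.184   1.3297 -0.0047]
tilt [ 0.0165  0.0012 -0.0208]
```

```bash
python3 -m inch '{"dp":[[-0.001,0,0],[-0.0015,0,0]],"delta_rot":[[0,0,0],[0,0,0]]}'; python3 d.py
python3 -m inch '{"dp":[[0,0,0],[0,0,0],[0,0,0],[0,0,0],[0,0,0]],"delta_rot":[[0,0,0],[0,0,0],[0,0,0],[0,0,0],[0,0,0]]}' 0.055
python3 d.py 1.8 -50 130
```

```text
time_s: 6.48
tcp_pos: [0.544, 0.0171, 0.0721]
tcp_rot: [0.483, 1.571, -2.298]
contact_force: [-0.1, -1.0, 0.5]
opening: 0.0308
t 6.4833 clamp mm [  1.7311 -49.1819  72.1477] F clamp [-0.466  -0.8902  0.5153] open 0.03075267439396999 M [-0.5599 -0.1926 -0.0434]
tilt [-0.0058  0.0105 -0.0055]
time_s: 6.9
tcp_pos: [0.5441, 0.0174, 0.0717]
tcp_rot: [-0.166, 1.57, -2.947]
contact_force: [0.4, -0.5, -0.9]
opening: 0.0539
t 6.9 clamp mm [  1.9344 -48.9801  71.7448] F clamp [ 0.1644 -0.6135 -0.9296] open 0.05385013976040317 M [-0.0258 -0.0089  0.0017]
tilt [0.0008 0.0217 0.0036]
dp [-0.0583  0.001   0.0002]
```

```bash
python3 -m inch '{"dp":[[-0.020,0,0],[-0.045,0,0],[-0.070,0.01,0],[-0.070,0.020,0],[-0.070,0.020,0]],"delta_rot":[[0,0,0],[0,0,0],[0,0,0],[0,0,0],[0,0,0]]}'
python3 -m inch '{"dp":[[0,0,0],[0,0,0]],"delta_rot":[[0,0,0],[0,0,0]]}'
python3 d.py
python3 - <<'E'
from cell import *
import cv2,pickle
m=camera_model('wrist');f=grab_frame('wrist');pickle.dump(m,open('w5.pkl','wb'));cv2.imwrite('pics/w5.png',f[:,:,::-1])
cv2.imwrite('pics/w5c.png',cv2.resize(f[80:300,180:380,::-1],None,fx=2.7,fy=2.7,interpolation=cv2.INTER_CUBIC))
E
```

```text
time_s: 7.32
tcp_pos: [0.5526, -0.0019, 0.1435]
tcp_rot: [3.049, 1.567, 0.269]
contact_force: [-0.3, 0.1, -0.2]
opening: 0.0552
time_s: 7.48
tcp_pos: [0.5506, -0.0015, 0.1411]
tcp_rot: [-0.229, 1.569, -3.01]
contact_force: [-0.6, 0.6, 0.6]
opening: 0.0549
t 7.4833 clamp mm [  1.3591 -68.8979 141.1123] F clamp [-0.3023  0.7643  0.6109] open 0.054862381260652036 M [-0.0157  0.0351  0.0079]
tilt [-0.0367  0.0803  0.0187]
```

View pics/w5c.png

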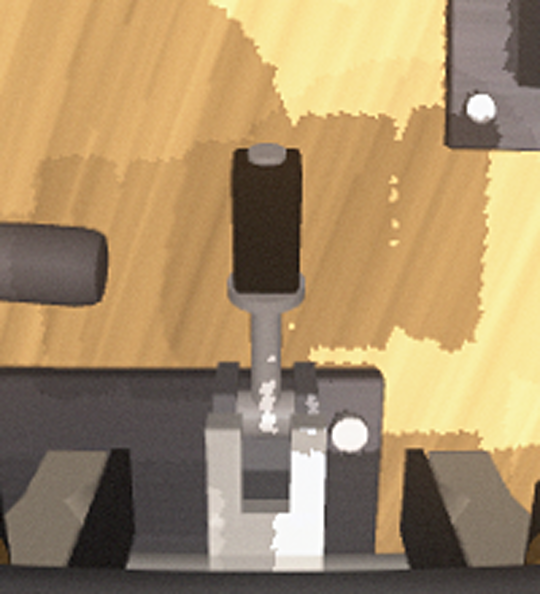

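The cap is closed with its slot at crop (266,470), in line with the shank. Knob grip spans crop (267,150)–(267,292).

Run:
```python
import pickle
from d import *
W=pickle.load(open('w5.pkl','rb'));g=lambda u,v:(180+u/2.7,80+v/2.7)
for l,uv,z in [('lipL',(207,430),81),('lipR',(325,430),81),('slotbottom',(266,506),78),('bolt pivot',(267,400),36)]:
    p=onz(W,'wrist',*g(*uv),z/1e3);print(l,R3.T@(p-C)*1e3)
for l,uv in [('end',(267,153)),('flange under',(267,300)),('gripbase',(267,292))]:
  for z in (45,50,55,60,65):
    p=onz(W,'wrist',*g(*uv),z/1e3);q=R3.T@(p-C)*1e3;print(l,q,np.hypot(q[1]+45,z-30),np.arctan2(-q[1]-45,z-30))
```

```text
lipL [ 15.2762 -61.2935  81.    ]
lipR [-14.7006 -61.2464  81.    ]
slotbottom [  0.3035 -37.6314  78.    ]
bolt pivot [ -0.0875 -51.3944  36.    ]
end [  -0.0965 -127.2194   45.    ] 83.57648926385316 1.3903422340389384
end [  -0.0825 -127.7296   50.    ] 85.11279613325922 1.3335959758136355
end [  -0.0684 -128.2398   55.    ] 86.91298637438958 1.279030354048901
end [  -0.0543 -128.75     60.    ] 88.96104182365565 1.2268273080596879
end [  -0.0403 -129.2602   65.    ] 91.24027263839085 1.1771022089077035
flange under [ -0.0761 -85.5211  45.    ] 43.20828871825069 1.2162599491697341
flange under [ -0.0625 -86.9001  50.    ] 46.42861449062951 1.1254517967552191
flange under [ -0.0488 -88.2791  55.    ] 49.98079272265527 1.0469756652163638
flange under [ -0.0352 -89.6581  60.    ] 53.79913016914241 0.9792685879236263
flange under [ -0.0216 -91.0371  65.    ] 57.83093065854445 0.9207635941740901
gripbase [ -0.0772 -87.8681  45.    ] 45.41663883555727 1.234200959940451
gripbase [ -0.0635 -89.1982  50.    ] 48.512670106879966 1.1458592728827468
gripbase [ -0.0498 -90.5283  55.    ] 51.940597300135224 1.068637384155636
gripbase [ -0.0362 -91.8584  60.    ] 55.639109842870354 1.0013224007041621
gripbase [ -0.0225 -93.1885  65.    ] 59.55781938197118 0.942627381132009
```

```bash
python3 d.py 1.7 -115.5 52.5; python3 -m inch '{"dp":[[0,0.0235,0],[0.015,0.0465,-0.0004],[0.045,0.0465,-0.0004],[0.070,0.0465,-0.0004],[0.0885,0.0465,-0.0004]],"delta_rot":[[0,0,0],[0,0,0],[0,0,0],[0,0,0],[0,0,0]]}' 0.045
python3 -m inch '{"dp":[[0,0,0],[0,0,0],[0,0,0]],"delta_rot":[[0,0,0],[0,0,0],[0,0,0]]}'
python3 d.py 1.7 -115.5 52.5
python3 - <<'E'
from cell import *
import cv2,pickle
m=camera_model('wrist');f=grab_frame('wrist');pickle.dump(m,open('w6.pkl','wb'));cv2.imwrite('pics/w6.png',f[:,:,::-1])
f=grab_frame('scene');cv2.imwrite('pics/sc6.png',cv2.resize(f[130:270,200:360,::-1],None,fx=4,fy=4,interpolation=cv2.INTER_CUBIC))
E
```

```text
t 7.5333 clamp mm [  1.3659 -68.7936 141.0229] F clamp [0.1733 0.2444 0.2896] open 0.05513269889777257 M [0.     0.0408 0.0282]
tilt [-0.0117  0.097   0.0142]
dp [ 0.0885  0.0467 -0.0005]
time_s: 7.95
tcp_pos: [0.5666, -0.0451, 0.0506]
tcp_rot: [-0.232, 1.568, -3.013]
contact_force: [-0.1, 1.0, -0.8]
opening: 0.0452
time_s: 8.2
tcp_pos: [0.5687, -0.0444, 0.0541]
tcp_rot: [2.372, 1.57, -0.407]
contact_force: [0.9, 1.1, 0.4]
opening: 0.0452
t 8.2 clamp mm [   3.0739 -115.4608   54.1433] F clamp [1.2217 0.6756 0.3808] open 0.04515218516632045 M [ 0.008  -0.022   0.0119]
tilt [ 0.0461 -0.0232 -0.0225]
dp [0.0016 0.     0.0014]
```

View pics/w6.png

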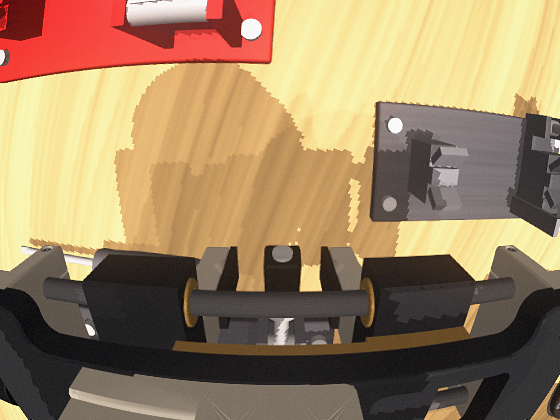

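View pics/sc6.png

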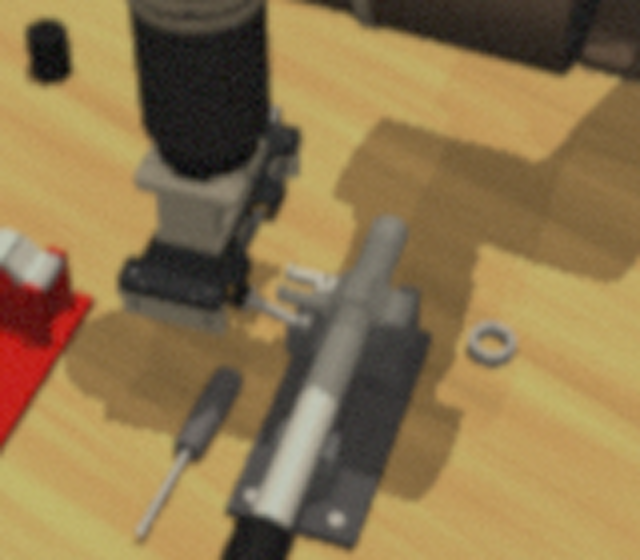

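The knob (283,262) is centred between the fingers (237–330). I close on it gently.

```bash
python3 -m inch '{"dp":[[0.001,0,0.001],[0.001,0,0.001],[0.001,0,0.001],[0.001,0,0.001],[0.001,0,0.001]],"delta_rot":[[0,0,0],[0,0,0],[0,0,0],[0,0,0],[0,0,0]]}' 0.0 10
python3 -m inch '{"dp":[[0,0,0],[0,0,0]],"delta_rot":[[0,0,0],[0,0,0]]}'
python3 d.py
```

```text
time_s: 8.72
tcp_pos: [0.5673, -0.0451, 0.0527]
tcp_rot: [2.981, 1.57, 0.201]
contact_force: [1.1, 0.6, 0.2]
opening: 0.0181
time_s: 8.88
tcp_pos: [0.5673, -0.0451, 0.0526]
tcp_rot: [2.852, 1.571, 0.072]
contact_force: [-0.6, -0.5, 1.2]
opening: 0.0182
t 8.8833 clamp mm [   1.5656 -115.601    52.596 ] F clamp [-0.7352 -0.2824  1.186 ] open 0.018226269064088203 M [-0.0518 -0.0102 -0.0415]
tilt [ 0.0002 -0.0155 -0.0046]
```

```bash
python3 -m inch '{"dp":[[0,0,0],[0,0,0],[-0.0007,0.0019,0],[-0.0014,0.0037,0],[-0.0014,0.0037,0]],"delta_rot":[[0,0,0],[0,0,0],[0,0,0],[0,0,0],[0,0,0]]}' 0.0 45
python3 d.py
python3 -m inch '{"dp":[[-0.0007,0.0019,0],[-0.0014,0.0037,0],[-0.0014,0.0037,0]],"delta_rot":[[0,0,0],[0,0,0],[0,0,0]]}'
python3 d.py
```

```text
time_s: 9.3
tcp_pos: [0.5682, -0.0479, 0.0535]
tcp_rot: [-1.525, 1.57, 1.977]
contact_force: [-0.4, 6.6, -2.6]
opening: 0.0175
t 9.3 clamp mm [   1.4135 -118.558    53.4867] F clamp [ 1.9451  6.3191 -2.5684] open 0.01750741399250098 M [ 2.4711  0.4056 -0.0831]
tilt [-0.0257  0.0031  0.0687]
time_s: 9.55
tcp_pos: [0.5694, -0.0511, 0.0546]
tcp_rot: [-1.457, 1.569, 2.045]
contact_force: [-2.0, 7.8, -3.5]
opening: 0.0175
t 9.55 clamp mm [   1.3839 -121.9819   54.6427] F clamp [ 0.8561  8.0094 -3.4569] open 0.017515148768153466 M [ 2.9406  0.4036 -0.0697]
tilt [-0.0357  0.0104  0.0913]
```

```bash
python3 -m inch '{"dp":[[-0.0009,0.0019,0],[-0.0018,0.0037,0],[-0.0022,0.0050,0],[-0.0022,0.0050,0]],"delta_rot":[[0,0,0],[0,0,0],[0,0,0],[0,0,0]]}'
python3 d.py
```

```text
time_s: 9.88
tcp_pos: [0.5709, -0.0554, 0.0565]
tcp_rot: [-1.352, 1.569, 2.15]
contact_force: [-2.1, 9.2, -5.5]
opening: 0.0178
t 9.8833 clamp mm [   1.2735 -126.5625   56.4984] F clamp [ 1.3067  9.3852 -5.481 ] open 0.017824113973662657 M [ 3.5588  0.3433 -0.1078]
tilt [-0.0468  0.0271  0.1221]
```

Run:
```python
import numpy as np
f=lambda a:87.6*np.array([-np.sin(a),np.cos(a)])
for s in ([1.2,1.1,1.0,.9,.8,.7],[.7,.6,.5,.4,.35],[.35,.28,.21,.14,.07,0]):
    b=f(s[0]);print(s,[[float(round(b[1]-f(a)[1],1)),float(round(b[0]-f(a)[0],1))] for a in s[1:]])
```

```text
[1.2, 1.1, 1.0, 0.9, 0.8, 0.7] [[-8.0, -3.6], [-15.6, -7.9], [-22.7, -13.0], [-29.3, -18.8], [-35.3, -25.2]]
[0.7, 0.6, 0.5, 0.4, 0.35] [[-5.3, -7.0], [-9.9, -14.4], [-13.7, -22.3], [-15.3, -26.4]]
[0.35, 0.28, 0.21, 0.14, 0.07, 0] [[-1.9, -5.8], [-3.4, -11.8], [-4.5, -17.8], [-5.1, -23.9], [-5.3, -30.0]]
```

```bash
python3 -m inch '{"dp":[[-0.0080,-0.0036,0],[-0.0156,-0.0079,0],[-0.0227,-0.013,0],[-0.0293,-0.0188,0],[-0.0293,-0.0188,0]],"delta_rot":[[0,0,0],[0,0,0],[0,0,0],[0,0,0],[0,0,0]]}'
cat >> d.py <<'E'
    p,R,s=T();q=R3.T@(p-C)*1e3;F=R3.T@s['contact_force'];y,z=q[1]+45,q[2]+5-30;r=np.hypot(y,z);a=np.arctan2(-y,z);o=np.array([-np.sin(a),np.cos(a)])
    print('bolt r',r,'a',a,'pull',-(F[1:]@o),'tang out',F[1]*-np.cos(a)-F[2]*np.sin(a))
E
python3 d.py
```

```text
time_s: 10.3
tcp_pos: [0.5643, -0.0379, 0.0865]
tcp_rot: [-1.346, 1.57, 2.157]
contact_force: [1.5, 4.7, -8.7]
opening: 0.0173  File "d.py", line 11
    p,R,s=T();q=R3.T@(p-C)*1e3;F=R3.T@s['contact_force'];y,z=q[1]+45,q[2]+5-30;r=np.hypot(y,z);a=np.arctan2(-y,z);o=np.array([-np.sin(a),np.cos(a)])
IndentationError: unexpected indent
```

```bash
sed -i "s/^if __name__.*/if __name__=='__main__':\n    st([float(x) for x in sys.argv[1:4]] if len(sys.argv)>3 else None)/" d.py
python3 d.py
```

```text
t 10.3 clamp mm [   1.2856 -107.8058   86.4786] F clamp [ 3.0731  3.8141 -8.6905] open 0.017307363635373014 M [ 1.8599 -0.5002 -0.1436]
tilt [0.0021 0.0157 0.0685]
bolt r 87.88733851784575 a 0.7960758546180592 pull 8.804794126135375 tang out 3.5423301700722827
```

```bash
python3 -m inch '{"dp":[[0,0,0],[0,0,0],[-0.0060,-0.0064,0],[-0.0060,-0.0064,0]],"delta_rot":[[0,0,0],[0,0,0],[0,0,0],[0,0,0]]}' 0.0 60
python3 d.py
python3 - <<'E'
from cell import *
import cv2,pickle
m=camera_model('wrist');f=grab_frame('wrist');pickle.dump(m,open('w7.pkl','wb'));cv2.imwrite('pics/w7.png',f[:,:,::-1])
cv2.imwrite('pics/w7c.png',cv2.resize(f[220:370,190:380,::-1],None,fx=4,fy=4,interpolation=cv2.INTER_CUBIC))
f=grab_frame('scene');cv2.imwrite('pics/sc7.png',cv2.resize(f[150:250,230:340,::-1],None,fx=6,fy=6,interpolation=cv2.INTER_CUBIC))
E
```

```text
time_s: 10.63
tcp_pos: [0.5622, -0.0324, 0.0923]
tcp_rot: [-0.63, 1.57, 2.873]
contact_force: [1.4, 3.4, -10.8]
opening: 0.0176
t 10.6333 clamp mm [   1.289  -101.9511   92.3295] F clamp [  2.5425   2.6971 -10.8081] open 0.017602142161490992 M [ 0.715  -1.2    -0.1505]
tilt [-0.0008  0.0372  0.0272]
bolt r 88.18559601996233 a 0.7020836401310991 pull 9.993761046774544 tang out 4.92071901560046
```

View pics/w7c.png

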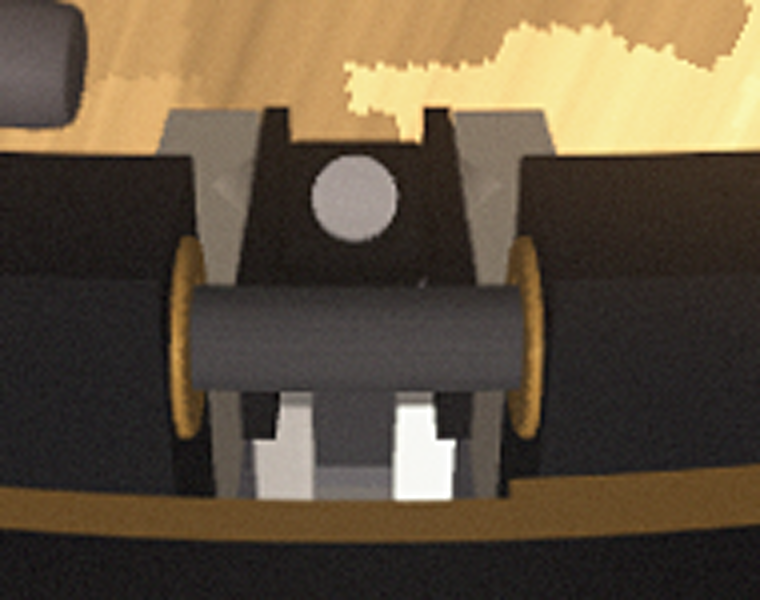

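View pics/sc7.png

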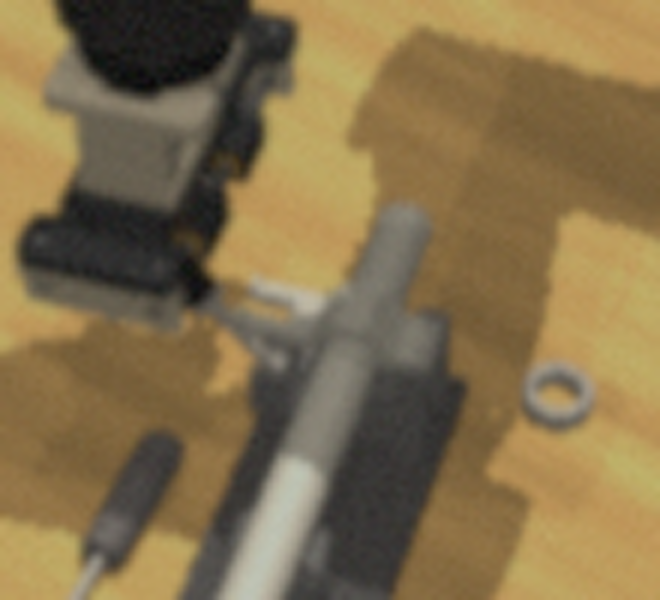

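Run:
```python
import pickle
from d import *
W=pickle.load(open('w7.pkl','rb'))
c,d=ray(W,'wrist',190+354/4,220+198/4);c=R3.T@(c-C)*1e3;d=R3.T@d
for z in (95,100,105,110,115):
    q=c+d*(z-c[2])/d[2];print(q,np.hypot(q[1]+45,q[2]-30),np.arctan2(-q[1]-45,q[2]-30))
```

```text
[   0.3473 -105.7482   95.    ] 88.96824010011801 0.7515992915078075
[   0.351  -108.5471  100.    ] 94.54226224904339 0.7371167679912304
[   0.3547 -111.3461  105.    ] 100.13390411566282 0.7242492466926522
[   0.3584 -114.145   110.    ] 105.74037049937844 0.7127444842908439
[   0.3621 -116.9439  115.    ] 111.35942237130227 0.7023994960971516
```

```bash
python3 -m inch '{"dp":[[-0.0008,0.0006,0],[-0.0015,0.0013,0],[-0.0015,0.0013,0]],"delta_rot":[[0,0,0],[0,0,0],[0,0,0]]}'
python3 d.py
```

```text
time_s: 10.98
tcp_pos: [0.5628, -0.0341, 0.0937]
tcp_rot: [-1.11, 1.57, 2.392]
contact_force: [2.6, 6.6, -11.2]
opening: 0.0172
t 10.9833 clamp mm [   1.2202 -103.7093   93.6572] F clamp [  4.7495   5.2159 -11.1861] open 0.017245813585897257 M [ 1.634  -0.8965 -0.0846]
tilt [-0.0282  0.0244  0.0493]
bolt r 90.33597018043446 a 0.7074520536890279 pull 11.891488653704975 tang out 3.3056540282619524
```

Run:
```python
import numpy as np
f=lambda a,r=89.3:r*np.array([-np.sin(a),np.cos(a)])
b=f(.707,90.3);print([[float(round(b[1]-f(a)[1],1)),float(round(b[0]-f(a)[0],1))] for a in (.65,.58,.5,.42,.35)])
```

```text
[[-2.4, -4.6], [-6.0, -9.7], [-9.7, -15.8], [-12.9, -22.2], [-15.2, -28.0]]
```

```bash
python3 -m inch '{"dp":[[-0.0024,-0.0046,-0.0006],[-0.0060,-0.0097,-0.0006],[-0.0060,-0.0097,-0.0006]],"delta_rot":[[0,0,0],[0,0,0],[0,0,0]]}'
python3 d.py
```

```text
time_s: 11.23
tcp_pos: [0.5596, -0.0249, 0.1004]
tcp_rot: [0.154, 1.57, -2.626]
contact_force: [0.2, 0.4, -12.2]
opening: 0.0175
t 11.2333 clamp mm [  1.4659 -93.9633 100.403 ] F clamp [  0.3324   0.3105 -12.1599] open 0.017513439090725145 M [-0.1786 -0.9366 -0.0773]
tilt [ 0.0127  0.0648 -0.0101]
bolt r 89.90561591471916 a 0.5759211066437353 pull 10.367494117496474 tang out 6.361960265974663
```

```bash
python3 -m inch '{"dp":[[-0.0037,-0.0061,0],[-0.0069,-0.0125,0],[-0.0069,-0.0125,0]],"delta_rot":[[0,0,0],[0,0,0],[0,0,0]]}'
python3 d.py
```

```text
time_s: 11.48
tcp_pos: [0.5552, -0.0129, 0.1078]
tcp_rot: [0.474, 1.57, -2.306]
contact_force: [0.5, -0.7, -11.3]
opening: 0.0178
t 11.4833 clamp mm [  1.584  -81.2042 107.7929] F clamp [  0.2488  -0.8494 -11.2598] open 0.017797792828650773 M [-0.8822 -0.6645 -0.0697]
tilt [ 0.0309  0.0289 -0.0148]
bolt r 90.36269777314479 a 0.41223138919782926 pull 9.97622724709312 tang out 5.289566161469685
```

```bash
python3 -m inch '{"dp":[[-0.0010,0.0004,0],[-0.0018,0.0008,0],[-0.0018,0.0008,0]],"delta_rot":[[0,0,0],[0,0,0],[0,0,0]]}'
python3 d.py
```

```text
time_s: 11.73
tcp_pos: [0.5556, -0.014, 0.1089]
tcp_rot: [-0.761, 1.57, 2.742]
contact_force: [-0.2, 1.9, -11.5]
opening: 0.0174
t 11.7333 clamp mm [  1.6217 -82.3779 108.9404] F clamp [  0.5051   1.8175 -11.4504] open 0.017426916295218964 M [ 0.2537 -0.0488 -0.055 ]
tilt [-0.0095  0.0345  0.0328]
bolt r 91.88634307238733 a 0.4189308851943922 pull 11.19954204079183 tang out 2.9974832623936667
```

```bash
python3 - <<'E'
import numpy as np
f=lambda a,r=91.9:r*np.array([-np.sin(a),np.cos(a)])
b=f(.419);print([[float(round(b[1]-f(a)[1],1)),float(round(b[0]-f(a)[0],1))] for a in (.35,.28,.21,.14,.07,0)])
E
python3 -m inch '{"dp":[[-0.0024,-0.0059,0],[-0.0044,-0.0120,0],[-0.0044,-0.0120,0]],"delta_rot":[[0,0,0],[0,0,0],[0,0,0]]}'
python3 d.py
```

```text
[[-2.4, -5.9], [-4.4, -12.0], [-5.9, -18.2], [-7.1, -24.6], [-7.7, -31.0], [-7.9, -37.4]]
time_s: 11.98
tcp_pos: [0.5514, -0.0027, 0.1137]
tcp_rot: [0.75, 1.57, -2.03]
contact_force: [0.9, -3.5, -12.6]
opening: 0.0174
t 11.9833 clamp mm [  1.6999 -70.3055 113.7008] F clamp [ -0.3688  -3.6411 -12.6011] open 0.017355693018466012 M [-1.8375 -0.6335 -0.037 ]
tilt [ 0.0198  0.0317 -0.0295]
bolt r 92.2398594753026 a 0.2779074526867119 pull 11.118658483438425 tang out 6.9584421790612465
```

```bash
python3 -m inch '{"dp":[[-0.0010,-0.0032,0],[-0.0017,-0.0062,0],[-0.0017,-0.0062,0]],"delta_rot":[[0,0,0],[0,0,0],[0,0,0]]}'
python3 d.py
python3 - <<'E'
from cell import *
import cv2,numpy as np
a,b,w=[grab_frame(n)[:,:,::-1] for n in('side','scene','wrist')]
a=a[170:290,220:340];b=b[150:250,230:340];w=w[220:340,200:360]
cv2.imwrite('pics/c8.png',np.hstack([cv2.resize(x,(390,390),interpolation=2) for x in(a,b)]));cv2.imwrite('pics/w8.png',cv2.resize(w,None,fx=4,fy=4,interpolation=2))
E
```

```text
time_s: 12.23
tcp_pos: [0.5494, 0.0029, 0.1152]
tcp_rot: [0.615, 1.57, -2.165]
contact_force: [1.1, -3.5, -12.5]
opening: 0.0177
t 12.2333 clamp mm [  1.7172 -64.3524 115.2142] F clamp [ -0.2156  -3.6076 -12.5075] open 0.01767386416151275 M [-1.8959 -0.6422 -0.0305]
tilt [ 0.0268  0.0299 -0.0212]
bolt r 92.26651162390678 a 0.21131326300839084 pull 11.472625894047383 tang out 6.150749655629717
```

View pics/c8.png

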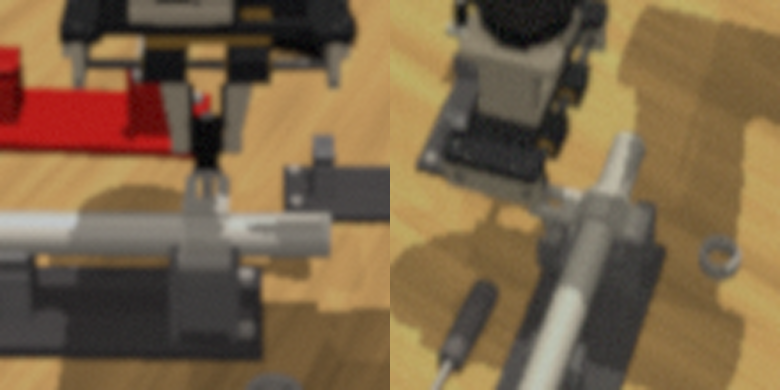

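View pics/w8.png

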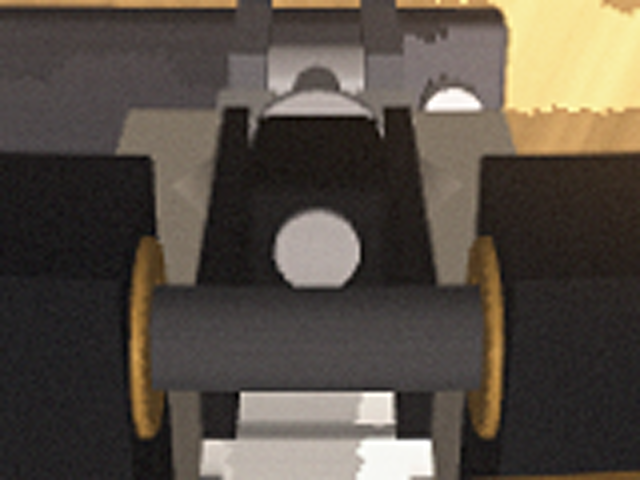

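Knob and flange (wrist crop 317,103) are above the ear, in line with the slot. The swing continues.

```bash
python3 -m inch '{"dp":[[-0.0008,-0.0050,0],[-0.0014,-0.0100,0],[-0.0014,-0.0100,0]],"delta_rot":[[0,0,0],[0,0,0],[0,0,0]]}'
python3 d.py
python3 -m inch '{"dp":[[-0.0003,-0.0040,0],[-0.0005,-0.0080,0],[-0.0005,-0.0080,0]],"delta_rot":[[0,0,0],[0,0,0],[0,0,0]]}'
python3 d.py
```

```text
time_s: 12.63
tcp_pos: [0.5459, 0.0121, 0.1166]
tcp_rot: [0.762, 1.57, -2.019]
contact_force: [1.7, -5.6, -12.0]
opening: 0.0173
t 12.6333 clamp mm [  1.7563 -54.5161 116.5748] F clamp [ -0.3358  -5.8131 -11.9835] open 0.017284340742586047 M [-2.3852 -0.6173 -0.0471]
tilt [ 0.0094  0.0306 -0.0291]
bolt r 92.06786655455447 a 0.10354501813665923 pull 11.318465975910524 tang out 7.020561223771223
time_s: 12.88
tcp_pos: [0.5432, 0.0193, 0.1172]
tcp_rot: [1.086, 1.57, -1.694]
contact_force: [1.6, -5.8, -10.7]
opening: 0.0172
t 12.8833 clamp mm [  1.7936 -46.8158 117.1649] F clamp [ -0.5799  -6.0174 -10.7155] open 0.017167897697969305 M [-3.0253 -0.8425  0.0364]
tilt [ 0.0184  0.0262 -0.0498]
bolt r 92.18274881635008 a 0.019698580226996144 pull 10.5949317275182 tang out 6.227348825088803
```

```bash
python3 -m inch '{"dp":[[0,-0.0008,0],[0.002,-0.001,0],[0.0045,-0.001,0],[0.0045,-0.001,0]],"delta_rot":[[0,0,0],[0,0,0],[0,0,0],[0,0,0]]}'
python3 d.py
```

```text
time_s: 13.22
tcp_pos: [0.5431, 0.0199, 0.1125]
tcp_rot: [1.178, 1.57, -1.602]
contact_force: [1.3, -7.2, -7.8]
opening: 0.0176
t 13.2167 clamp mm [  1.8547 -46.2818 112.5468] F clamp [-1.3331 -7.2011 -7.8291] open 0.017586254322671743 M [-3.3249 -0.6944 -0.0286]
tilt [ 0.01    0.0252 -0.0607]
bolt r 87.55622612767822 a 0.014640348777448213 pull 7.722823778741648 tang out 7.314955350633549
```

Run:
```python
from cell import *
import cv2
w=grab_frame('wrist')[:,:,::-1]
cv2.imwrite('pics/w9.png',cv2.resize(w[200:350,190:370],None,fx=4,fy=4,interpolation=2))
```

```text
(no output)
```

View pics/w9.png

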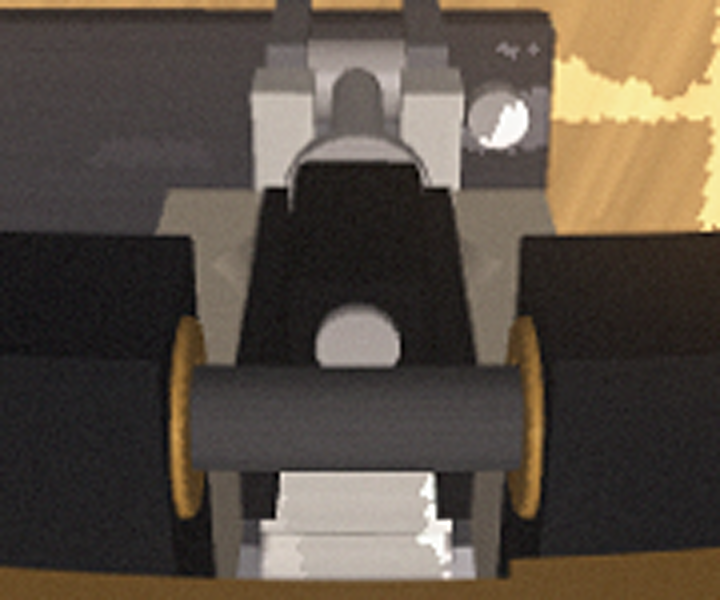

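The bolt is in the slot and the flange sits behind the lips. I nudge 1 mm inward for clearance to the lips and lower in small steps.

```bash
python3 -m inch '{"dp":[[0,-0.001,0],[0.001,-0.001,0],[0.001,-0.001,0]],"delta_rot":[[0,0,0],[0,0,0],[0,0,0]]}'
python3 d.py
python3 -m inch '{"dp":[[0.001,0,0],[0.001,0,0]],"delta_rot":[[0,0,0],[0,0,0]]}'
python3 d.py
```

```text
time_s: 13.52
tcp_pos: [0.5428, 0.0207, 0.1119]
tcp_rot: [1.365, 1.57, -1.415]
contact_force: [1.4, -8.6, -7.6]
opening: 0.0177
t 13.5167 clamp mm [  1.8961 -45.3876 111.9006] F clamp [-1.7163 -8.5345 -7.618 ] open 0.017702206956936316 M [-3.5532 -0.7384 -0.0569]
tilt [ 0.013   0.0144 -0.0691]
bolt r 86.90145940945162 a 0.004460475205849547 pull 7.579807811731024 tang out 8.568411436357971
time_s: 13.68
tcp_pos: [0.5428, 0.0207, 0.1109]
tcp_rot: [1.336, 1.57, -1.444]
contact_force: [-0.1, -8.4, -7.2]
opening: 0.0174
t 13.6833 clamp mm [  1.8756 -45.4061 110.9159] F clamp [-3.1081 -7.8416 -7.2121] open 0.017383034878400098 M [-3.5128 -0.6436 -0.0054]
tilt [ 0.0133  0.0163 -0.0682]
bolt r 85.916878281185 a 0.004726795461160642 pull 7.174962438704637 tang out 7.875602730393299
```

```bash
python3 -m inch '{"dp":[[0.0005,0,0.0004],[0.001,0,0.0004],[0.001,0,0.0004]],"delta_rot":[[0,0,0],[0,0,0],[0,0,0]]}'
python3 d.py
python3 -m inch '{"dp":[[0.0007,0,0],[0.0007,0,0]],"delta_rot":[[0,0,0],[0,0,0]]}'
python3 d.py
```

```text
time_s: 13.93
tcp_pos: [0.5427, 0.0207, 0.1101]
tcp_rot: [1.843, 1.569, -0.937]
contact_force: [2.5, -7.3, -6.9]
opening: 0.0179
t 13.9333 clamp mm [  1.7927 -45.4053 110.1415] F clamp [-0.227  -7.6937 -6.8716] open 0.01786704474562677 M [-3.4549 -0.7915 -0.069 ]
tilt [ 0.0183 -0.0205 -0.0735]
bolt r 85.1425119047131 a 0.0047605302257246055 pull 6.834863511211169 tang out 7.726287818708718
time_s: 14.1
tcp_pos: [0.5428, 0.0207, 0.1096]
tcp_rot: [1.891, 1.569, -0.889]
contact_force: [2.0, -7.4, -6.7]
opening: 0.0175
t 14.1 clamp mm [  1.8459 -45.4104 109.62  ] F clamp [-0.6989 -7.6401 -6.6552] open 0.0175061342883528 M [-3.4381 -0.6142 -0.0137]
tilt [ 0.0246 -0.0252 -0.076 ]
bolt r 84.62102321727598 a 0.004850382324279038 pull 6.618060362324948 tang out 7.6722912856100445
```

```bash
python3 -m inch '{"dp":[[0.0006,0,0],[0.0006,0,0]],"delta_rot":[[0,0,0],[0,0,0]]}'
python3 d.py
python3 -m inch '{"dp":[[0.0006,0,0],[0.0006,0,0]],"delta_rot":[[0,0,0],[0,0,0]]}'
python3 d.py
```

```text
time_s: 14.27
tcp_pos: [0.5428, 0.0206, 0.1094]
tcp_rot: [1.945, 1.569, -0.835]
contact_force: [-0.1, -7.5, -2.6]
opening: 0.0177
t 14.2667 clamp mm [  1.8636 -45.482  109.3667] F clamp [-2.7003 -6.9835 -2.5929] open 0.01772655820891792 M [-3.4452 -0.2076 -0.0742]
tilt [ 0.0271 -0.0329 -0.0836]
bolt r 84.36812068064744 a 0.005713523060978162 pull 2.55293043447982 tang out 6.998202619509792
time_s: 14.43
tcp_pos: [0.5428, 0.0206, 0.1091]
tcp_rot: [1.997, 1.569, -0.782]
contact_force: [-0.4, -7.3, 0.3]
opening: 0.0176
t 14.4333 clamp mm [  1.867  -45.5104 109.1241] F clamp [-2.9563 -6.6442  0.3078] open 0.017601329801751022 M [-3.47    0.344  -0.0177]
tilt [ 0.0365 -0.0413 -0.0908]
bolt r 84.1256266058862 a 0.006067124540451267 pull -0.34813994536986237 tang out 6.642208550854374
```

The pull fell from 6.6 N to 0 at the predicted seat (nut ≈ 3 mm). I ease the grip, then open.

```bash
python3 -m inch '{"dp":[[0,0.001,0],[0,0.001,0],[0,0.001,0]],"delta_rot":[[0,0,0],[0,0,0],[0,0,0]]}' 0 12
python3 d.py
python3 -m inch '{"dp":[[0,0,0],[0,0,0],[0,0,0]],"delta_rot":[[0,0,0],[0,0,0],[0,0,0]]}' 0 4
python3 d.py
```

```text
time_s: 14.68
tcp_pos: [0.5429, 0.0206, 0.1089]
tcp_rot: [2.926, 1.57, 0.146]
contact_force: [-4.0, -2.3, 6.2]
opening: 0.0179
t 14.6833 clamp mm [  1.9626 -45.582  108.8823] F clamp [-4.5612 -0.7084  6.2163] open 0.017864915456927227 M [-1.1475  1.8337 -0.0666]
tilt [ 0.0169 -0.0667 -0.0146]
bolt r 83.88430663510727 a 0.006938362343550682 pull -6.221017497817174 tang out 0.6652083502251132
time_s: 14.93
tcp_pos: [0.543, 0.0206, 0.1089]
tcp_rot: [2.872, 1.57, 0.092]
contact_force: [-4.0, -4.2, 5.5]
opening: 0.0183
t 14.9333 clamp mm [  2.0399 -45.5556 108.868 ] F clamp [-5.2203 -2.4802  5.5146] open 0.01825634556025883 M [-1.1786  1.7271 -0.0592]
tilt [ 0.0249 -0.0709 -0.0196]
bolt r 83.86984840636796 a 0.006624958465123303 pull -5.53095343428702 tang out 2.4435925326638195
```

```bash
python3 -m inch '{"dp":[[-0.0007,0,0],[-0.0007,0,0.001],[-0.0007,0,0.001],[-0.0007,0,0.001],[-0.0007,0,0.001]],"delta_rot":[[0,0,0],[0,0,0],[0,0,0],[0,0,0],[0,0,0]]}' 0.045
python3 d.py
python3 -m inch '{"dp":[[-0.015,0,0],[-0.035,0,0],[-0.060,0,0],[-0.085,0,0],[-0.11,0,0]],"delta_rot":[[0,0,0],[0,0,0],[0,0,0],[0,0,0],[0,0,0]]}'
python3 -m inch '{"dp":[[0,-0.02,0],[0,-0.03,0],[0,-0.03,0],[0,-0.03,0]],"delta_rot":[[0,0,0],[0,0,0],[0,0,0],[0,0,0]]}'
python3 d.py
python3 - <<'E'
from cell import *
import cv2,pickle,numpy as np
m=camera_model('wrist');w=grab_frame('wrist');pickle.dump(m,open('w10.pkl','wb'));w=w[:,:,::-1]
cv2.imwrite('pics/w10.png',cv2.resize(w[50:270,160:360],None,fx=2.7,fy=2.7,interpolation=2))
a,b=[grab_frame(n)[:,:,::-1] for n in('side','scene')]
a=a[170:290,220:340];b=b[150:250,230:340]
cv2.imwrite('pics/c10.png',np.hstack([cv2.resize(x,(395,395),interpolation=2) for x in(a,b)]))
E
```

```text
time_s: 15.35
tcp_pos: [0.542, 0.0205, 0.1084]
tcp_rot: [-3.05, 1.57, 0.453]
contact_force: [-0.3, 0.0, 0.1]
opening: 0.0431
t 15.35 clamp mm [  1.095  -45.2982 108.4121] F clamp [-0.2559  0.1459  0.1301] open 0.043122507275440126 M [ 0.0003  0.0892 -0.0128]
tilt [ 0.0121 -0.0471  0.0043]
bolt r 83.41258763311467 a 0.003575271055242217 pull -0.12959165062487768 tang out -0.14632202736943065
time_s: 15.77
tcp_pos: [0.5416, 0.0203, 0.2193]
tcp_rot: [-0.196, 1.571, -2.976]
contact_force: [0.9, 0.6, 0.8]
opening: 0.0451
time_s: 16.1
tcp_pos: [0.5305, 0.0486, 0.2175]
tcp_rot: [-0.081, 1.57, -2.86]
contact_force: [-0.8, 0.3, 0.3]
opening: 0.0452
t 16.1 clamp mm [  0.2178 -14.9148 217.4899] F clamp [-0.6623  0.5195  0.2802] open 0.04521336552126325 M [ 0.0264 -0.0353  0.015 ]
tilt [0.0832 0.0721 0.0058]
bolt r 194.8267574038087 a -0.15504074058952677 pull -0.35706000000041244 tang out -0.4699532815837196
```

View pics/w10.png

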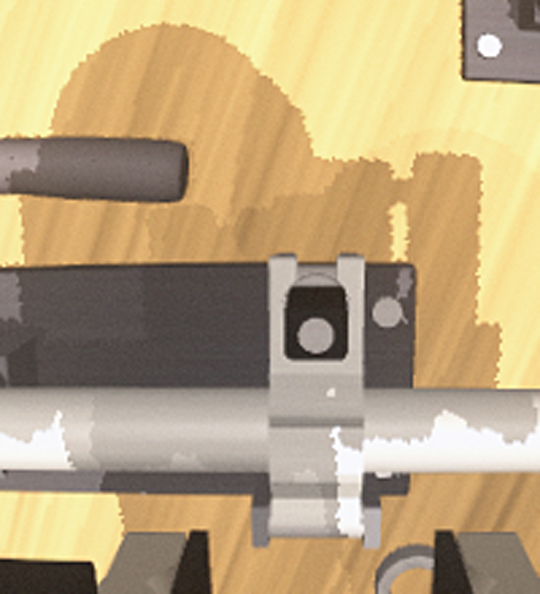

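View pics/c10.png

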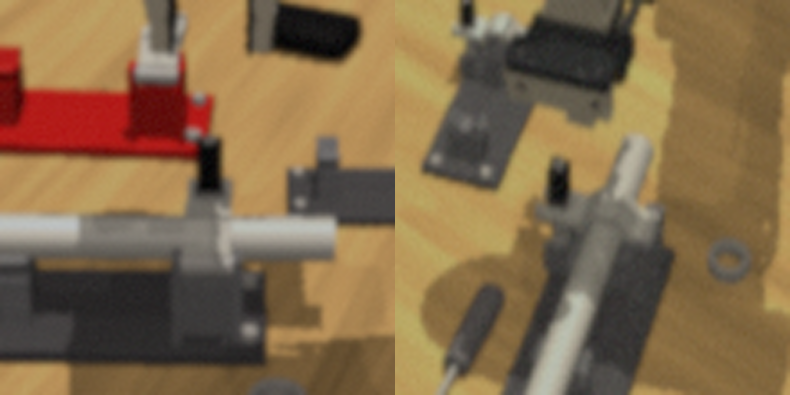

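Run:
```python
import pickle
from d import *
from cell import camera_model
W=pickle.load(open('w10.pkl','rb'));c=lambda p:R3.T@(p-C)*1e3
rs=[ray(W,'wrist',160+316/2.7,50+335/2.7),ray(camera_model('side'),'side',283.2,213.2),ray(camera_model('scene'),'scene',275.7,190.2)]
p,e=tri(rs);print(c(p),e);print(c(onz(W,'wrist',160+316/2.7,50+335/2.7,.120)))
for uv in((283,258),(350,258)):print(c(onz(W,'wrist',160+uv[0]/2.7,50+uv[1]/2.7,.081)))
# tube axis, near clamp
print(c(onz(W,'wrist',160+480/2.7,50+430/2.7,.07)))
P=lambda q:proj(W,'wrist',C+R3@(np.array(q)/1e3))
for n in(.003,.006,.012):print(n,(P([0,-45,87+30+n*1e3])-[160,50])*2.7)
```

```text
[  0.1162 -45.122  119.8679] [np.float64(0.000556518962890952), np.float64(0.002667775881882431), np.float64(0.0029178388364348817)]
[  0.245  -44.5967 120.    ]
[ 10.9339 -61.391   81.    ]
[-10.5292 -61.4037  81.    ]
[-57.6895   0.3981  70.    ]
0.003 [316.8724 333.6007]
0.006 [316.8523 335.9019]
0.012 [316.8107 340.6739]
```

```bash
python3 d.py; python3 -c "
from cell import *
print(job_done())"
```

```text
t 16.25 clamp mm [  0.274  -15.6531 217.414 ] F clamp [-0.2689  0.2455  0.4668] open 0.04499794532959691 M [-0.0056  0.0388  0.0216]
tilt [ 0.0067  0.0937 -0.0081]
bolt r 194.63914938334375 a -0.15135317469237095 pull -0.49850534562507737 tang out -0.172331477354496
the job is handed in; nothing more can be done
None
```

The clamp is closed on the tube with the bolt in the slot and the nut seated. I handed the job in at about 16 s of the 66 s allowed; the hand-in gave no verdict.

- **Closing and pressing:** I pinched the ear and swung the hinged half onto the tube. With the bolt still swung out, I pressed at 7.5–9 N, then at 11–12 N for about 0.8 s.
- **Bolt and nut:** I pulled the knob out about 12 mm and swung the bolt upright into the slot. Lowering it in small steps, I felt the pull drop from 6.6 N to 0, as expected for the flat seat at about 3 mm.
- **Releasing the knob:** When I eased the grip, the tool pushed down with about 6 N for a moment. That would be about 12 N on the nut, below the 25 N limit.

**Last checks:**
- The knob end measured at y = -45 mm and 119.9 mm high in the clamp's frame. That means the bolt is upright and the nut is out about 3 mm, although the side and scene rays each missed that point by about 3 mm.
- The lips and the tube were where a closed clamp should have them, within about 1 mm.
- The tool read about zero force and was clear of everything.
- The screwdriver and the spacer looked unmoved in the pictures; I did not measure them.

**Disagreements:** The felt position of the clamp along its x-axis was about 1.7 mm off the camera's. The knob also slid several millimetres between the pads during the swing, so I re-pulled it twice and judged its travel by the felt force.

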